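# Load and clamp reagent bottles in a bench shaker

## Task

Pull the shaker's tray right out to its stop, stand every square reagent bottle upright in a bay of its own against the rubber pad, and turn that bay's eccentric knob until its lobe bears firmly on the bottle. With all of them clamped, push the tray fully home and then turn the swing catch across its front. Leave the round dropper bottles and the glass beaker standing where they are.

Things in the scene. Friction and masses are not known exactly. Their poses are not given: they have to be found in the camera images.
- tray (a joint): how far the shaker's tray is pulled out towards the robot side, m: 0 fully home, 0.17 at its stop. It slides along the -x axis of handle with about 2.5 N of friction and stays where it is left.
- handle (a point): centre of the tray's pull handle: a level steel bar 12 mm thick and 110 mm long (along this point's y), 94 mm above the work surface, its axis 43 mm in front of the tray's 330 mm wide aluminium front panel (panel top 105 mm above the work surface). Its x points into the cabinet (a white box 330 mm wide, 140 mm high with a clear top; a 30 mm high ridge on its rear), y along the panel, z up. The panel lies flat against the cabinet's front when home.
- bay0 (a point): the left (+y of the handle point) of the tray's three bays (88 mm apart), on its floor, 14 mm above the table, at the centre of a clamped bottle; x into the cabinet, y along the row. Ribs 15 mm high at y = +-35 mm; face of a sprung rubber pad (40 mm high, gives 6 mm, 2.5 N/mm) at x = +30 mm; eccentric's axis at x = -53.3 mm. Set a bottle down 4 mm towards the eccentric to clear the pad: clamping pushes it back.
- cam0 (a joint): angle of the eccentric in front of bay0, rad, 0 to 2.2, growing counter-clockwise seen from above, with 0.15 N m of friction: it stays where it is left. At 0 the lobe points away from the bay; towards the bay it reaches 22 - 10 cos(angle) mm from the axis, so it meets a bottle that stands against the pad at about 1.7; from there to the end at 2.2 it presses the bottle into the pad with up to 11 N.
- knob0 (a point): centre of the black bar grip on top of that eccentric, on its axis: bar 40 mm long (along this point's y, which turns with it; at angle 0 it lies along the row of bays, when turned on it reaches over the bay's front edge), 12 mm wide, 30 mm high; centre 98 mm above the tray floor, on a stem 16 mm thick.
- lobe0: the brass off-centre disc of that eccentric, 44 mm across, 24 mm high; origin at the centre of its underside, 12 mm above the tray floor and 10 mm off the axis on the -x side of the knob point.
- bay1 (a point): the middle of the tray's three bays (88 mm apart), on its floor, 14 mm above the table, at the centre of a clamped bottle; x into the cabinet, y along the row. Ribs 15 mm high at y = +-35 mm; face of a sprung rubber pad (40 mm high, gives 6 mm, 2.5 N/mm) at x = +30 mm; eccentric's axis at x = -53.3 mm. Set a bottle down 4 mm towards the eccentric to clear the pad: clamping pushes it back.
- cam1 (a joint): angle of the eccentric in front of bay1, rad, 0 to 2.2, growing counter-clockwise seen from above, with 0.15 N m of friction: it stays where it is left. At 0 the lobe points away from the bay; towards the bay it reaches 22 - 10 cos(angle) mm from the axis, so it meets a bottle that stands against the pad at about 1.7; from there to the end at 2.2 it presses the bottle into the pad with up to 11 N.
- knob1 (a point): centre of the black bar grip on top of that eccentric, on its axis: bar 40 mm long (along this point's y, which turns with it; at angle 0 it lies along the row of bays, when turned on it reaches over the bay's front edge), 12 mm wide, 30 mm high; centre 98 mm above the tray floor, on a stem 16 mm thick.
- lobe1: the brass off-centre disc of that eccentric, 44 mm across, 24 mm high; origin at the centre of its underside, 12 mm above the tray floor and 10 mm off the axis on the -x side of the knob point.
- bay2 (a point): the right (-y of the handle point) of the tray's three bays (88 mm apart), on its floor, 14 mm above the table, at the centre of a clamped bottle; x into the cabinet, y along the row. Ribs 15 mm high at y = +-35 mm; face of a sprung rubber pad (40 mm high, gives 6 mm, 2.5 N/mm) at x = +30 mm; eccentric's axis at x = -53.3 mm. Set a bottle down 4 mm towards the eccentric to clear the pad: clamping pushes it back.
- cam2 (a joint): angle of the eccentric in front of bay2, rad, 0 to 2.2, growing counter-clockwise seen from above, with 0.15 N m of friction: it stays where it is left. At 0 the lobe points away from the bay; towards the bay it reaches 22 - 10 cos(angle) mm from the axis, so it meets a bottle that stands against the pad at about 1.7; from there to the end at 2.2 it presses the bottle into the pad with up to 11 N.
- knob2 (a point): centre of the black bar grip on top of that eccentric, on its axis: bar 40 mm long (along this point's y, which turns with it; at angle 0 it lies along the row of bays, when turned on it reaches over the bay's front edge), 12 mm wide, 30 mm high; centre 98 mm above the tray floor, on a stem 16 mm thick.
- lobe2: the brass off-centre disc of that eccentric, 44 mm across, 24 mm high; origin at the centre of its underside, 12 mm above the tray floor and 10 mm off the axis on the -x side of the knob point.
- catch (a joint): angle of the swing catch (turnbutton) on top of the cabinet's front left corner, rad: 0 aside (its arm points along +y of the handle point, out over the cabinet's side), 1.57 across (its arm points to the front and its hook hangs in front of the tray's panel), end at 1.62; grows counter-clockwise seen from above, with 0.08 N m of friction.
- catch_fin (a point): centre of the catch's black grip fin, on its axis: 44 mm long (along this point's y, which turns with it and points along the arm), 12 mm wide, 28 mm high, centre 25 mm above the cabinet's top.
- bottle0_mid (a point): square reagent bottle (absent in some starts), half-way up its 84 mm height: white plastic body 60 x 60 mm and 50 mm high, then a round grey cap 36 mm across from 57 to 84 mm above its base; 0.16 kg; x and y across its flat sides, z up.
- bottle1_mid (a point): square reagent bottle (absent in some starts), half-way up its 84 mm height: white plastic body 60 x 60 mm and 50 mm high, then a round grey cap 36 mm across from 57 to 84 mm above its base; 0.16 kg; x and y across its flat sides, z up.
- bottle2_mid (a point): square reagent bottle (absent in some starts), half-way up its 84 mm height: white plastic body 60 x 60 mm and 50 mm high, then a round grey cap 36 mm across from 57 to 84 mm above its base; 0.16 kg; x and y across its flat sides, z up.
- dropper0: round dropper bottle, 42 mm across and 115 mm high with an orange nozzle, standing among the square ones; not part of the job; origin at the centre of its underside.
- dropper1: round dropper bottle, 42 mm across and 115 mm high with an orange nozzle, standing among the square ones; not part of the job; origin at the centre of its underside.
- beaker: glass beaker 72 mm across, 95 mm high, not part of the job; origin at the centre of its underside.
Things that resemble listed ones, but are neither listed nor needed, are in the scene too. What is shaped like the part that bears bottle0_mid but blue or red is not meant.

How it is judged:
On the way, in this order (a step that is already met when the one before it is completed fails the run):
1. the tray is pulled out to its stop (value of joint tray above 0.162 m), for 0.2 s.
2. every square bottle stands in a bay of the pulled-out tray, clamped by that bay's lobe (((horizontal distance between bottle0_mid and bay0 below 0.014 m and z of bottle0_mid in the frame of bay0 below 0.047 m and angle between bottle0_mid's own z axis and vertical below 0.1 rad and contact force between lobe0 and bottle0 above 2.5 N) or (horizontal distance between bottle0_mid and bay1 below 0.014 m and z of bottle0_mid in the frame of bay1 below 0.047 m and angle between bottle0_mid's own z axis and vertical below 0.1 rad and contact force between lobe1 and bottle0 above 2.5 N) or (horizontal distance between bottle0_mid and bay2 below 0.014 m and z of bottle0_mid in the frame of bay2 below 0.047 m and angle between bottle0_mid's own z axis and vertical below 0.1 rad and contact force between lobe2 and bottle0 above 2.5 N)) and ((horizontal distance between bottle1_mid and bay0 below 0.014 m and z of bottle1_mid in the frame of bay0 below 0.047 m and angle between bottle1_mid's own z axis and vertical below 0.1 rad and contact force between lobe0 and bottle1 above 2.5 N) or (horizontal distance between bottle1_mid and bay1 below 0.014 m and z of bottle1_mid in the frame of bay1 below 0.047 m and angle between bottle1_mid's own z axis and vertical below 0.1 rad and contact force between lobe1 and bottle1 above 2.5 N) or (horizontal distance between bottle1_mid and bay2 below 0.014 m and z of bottle1_mid in the frame of bay2 below 0.047 m and angle between bottle1_mid's own z axis and vertical below 0.1 rad and contact force between lobe2 and bottle1 above 2.5 N)) and ((horizontal distance between bottle2_mid and bay0 below 0.014 m and z of bottle2_mid in the frame of bay0 below 0.047 m and angle between bottle2_mid's own z axis and vertical below 0.1 rad and contact force between lobe0 and bottle2 above 2.5 N) or (horizontal distance between bottle2_mid and bay1 below 0.014 m and z of bottle2_mid in the frame of bay1 below 0.047 m and angle between bottle2_mid's own z axis and vertical below 0.1 rad and contact force between lobe1 and bottle2 above 2.5 N) or (horizontal distance between bottle2_mid and bay2 below 0.014 m and z of bottle2_mid in the frame of bay2 below 0.047 m and angle between bottle2_mid's own z axis and vertical below 0.1 rad and contact force between lobe2 and bottle2 above 2.5 N)) and value of joint tray above 0.12 m), for 0.2 s.
3. the tray is pushed fully home (value of joint tray below 0.006 m), for 0.2 s.
4. the catch is turned across the tray's front (value of joint catch above 1.37 rad and value of joint tray below 0.006 m), for 0.2 s.
At the end, for the whole second after the job is handed in: Every square bottle present stands upright (within 0.1 rad) on the tray floor within 14 mm of the centre of a bay, at rest, with that bay's lobe pressing on it by more than 2.5 N; the tray is home within 6 mm and the catch is across its front (1.37 rad or more) (all of step 4 and ((horizontal distance between bottle0_mid and bay0 below 0.014 m and z of bottle0_mid in the frame of bay0 below 0.047 m and angle between bottle0_mid's own z axis and vertical below 0.1 rad and contact force between lobe0 and bottle0 above 2.5 N) or (horizontal distance between bottle0_mid and bay1 below 0.014 m and z of bottle0_mid in the frame of bay1 below 0.047 m and angle between bottle0_mid's own z axis and vertical below 0.1 rad and contact force between lobe1 and bottle0 above 2.5 N) or (horizontal distance between bottle0_mid and bay2 below 0.014 m and z of bottle0_mid in the frame of bay2 below 0.047 m and angle between bottle0_mid's own z axis and vertical below 0.1 rad and contact force between lobe2 and bottle0 above 2.5 N)) and ((horizontal distance between bottle1_mid and bay0 below 0.014 m and z of bottle1_mid in the frame of bay0 below 0.047 m and angle between bottle1_mid's own z axis and vertical below 0.1 rad and contact force between lobe0 and bottle1 above 2.5 N) or (horizontal distance between bottle1_mid and bay1 below 0.014 m and z of bottle1_mid in the frame of bay1 below 0.047 m and angle between bottle1_mid's own z axis and vertical below 0.1 rad and contact force between lobe1 and bottle1 above 2.5 N) or (horizontal distance between bottle1_mid and bay2 below 0.014 m and z of bottle1_mid in the frame of bay2 below 0.047 m and angle between bottle1_mid's own z axis and vertical below 0.1 rad and contact force between lobe2 and bottle1 above 2.5 N)) and ((horizontal distance between bottle2_mid and bay0 below 0.014 m and z of bottle2_mid in the frame of bay0 below 0.047 m and angle between bottle2_mid's own z axis and vertical below 0.1 rad and contact force between lobe0 and bottle2 above 2.5 N) or (horizontal distance between bottle2_mid and bay1 below 0.014 m and z of bottle2_mid in the frame of bay1 below 0.047 m and angle between bottle2_mid's own z axis and vertical below 0.1 rad and contact force between lobe1 and bottle2 above 2.5 N) or (horizontal distance between bottle2_mid and bay2 below 0.014 m and z of bottle2_mid in the frame of bay2 below 0.047 m and angle between bottle2_mid's own z axis and vertical below 0.1 rad and contact force between lobe2 and bottle2 above 2.5 N)) and linear speed of each of bottle0, bottle1, bottle2 below 0.02 m/s); the robot touches nothing.
It fails at once if the round dropper bottle is shifted by more than 50 mm or knocked over (distance of dropper0 from where it was at the start of the episode above 0.05 m or angle between dropper0's own z axis and vertical above 0.5 rad).
It fails at once if the round dropper bottle is shifted by more than 50 mm or knocked over (distance of dropper1 from where it was at the start of the episode above 0.05 m or angle between dropper1's own z axis and vertical above 0.5 rad).
It fails at once if the beaker is shifted by more than 50 mm or knocked over (distance of beaker from where it was at the start of the episode above 0.05 m or angle between beaker's own z axis and vertical above 0.5 rad).
Of bottle0, bottle1, bottle2 only 2 to 3 are there at a start; the rules pass over those that are not, and their reading is None.
At some moment in a run one of bottle0, bottle1, bottle2 may be knocked a few centimetres aside while the robot is not near it.
It also fails if it takes over 210 s, if anything falls off the work surface, if the arm or the gripper's body presses on something with over 40 N, if the wrist force passes 120 N, or if a joint passes its speed limit or range.

## Robot

A 7-joint arm with a two-finger parallel gripper is mounted at the origin on the work surface. World frame = base frame: x ahead of the robot, y to its left, z up, the work surface at z = 0. Lengths are in m, angles in rad, forces in N, time in s.
With the tool pointing down it reaches from about 0.425 to 0.875 m from the base axis. Payload 4.7 kg.
Tool frame: the origin (TCP) lies midway between the tips of the shut fingers; the grasp point (between the pads) lies 19 mm behind it; z points along the fingers, y is the line along which they close (so a half turn about z gives the same grasp; the last joint's range is limited). The gripper opens to 87 mm and grips with 3 to 60 N. Pads are 19 mm wide; open, the fingers measure 117 mm over their backs; the gripper's body (75 mm by 190 mm) begins 51 mm behind the grasp point.
Start: joints at [1.187, 0.321, -0.07, 1.45, 0.023, 1.371, -0.057], TCP at [0.252, -0.599, 0.223] pointing down, gripper open.
Joint ranges: [-2.86, 2.86], [-0.3, 2.09], [-1.38, 1.24], [0.06, 2.45], [-1.56, 4.7], [0.09, 2.05], [-2.69, 2.69]. Speed limits (rad/s): [2.57, 2.57, 3.14, 3.14, 3.14, 3.14, 3.14].

## Interface

Orientations are given as a rotation vector (axis times angle).
In Python, from bench import ctrl, get_image, calibration gives the robot as it stands.
- The arm moves only by the tool apply_moves, never from a script. Its arguments are lists of equal length, an entry for each row: "dp": the shift along the tool's x, y, z in m, a list of three; "twist": the turn, a rotation vector about the tool's x, y, z in rad, a list of three; "fingers": the closure, from 0 (fully open) to 1 (shut). In form: {"dp": [[dx, dy, dz], ...], "twist": [[ax, ay, az], ...], "fingers": [fingers, ...]}. A call has 1 to 10 rows; each row shifts and turns the commanded pose from where the row before left it, along the tool's axes as they then stand; what a row does not reach is not made up. A row lasts 1/10 s, in which the tool goes at most 50 mm and 8.59 degrees, less where a joint would pass 70% of its speed; a pose out of reach is approached as far as the arm can. A call is refused whole if a number of a shift passes 0.05 or a number of a turn 0.15, either way. A call with a gripper value outside its range is refused whole. The fingers move at their own pace and stop on an object; "newtons" is the grip in N (left out, the last holds). Time passes only in rows, so rows that do not move let the fingers close. It gives the time, the measured TCP pose, the force, the opening and the grip force at its end, in the units of the state.
- ctrl.get_state(): the state, without advancing time (a new reading comes with each control period).
- get_image(name): name is "side" or "top" or "wrist"; returns the picture (400x640x3 uint8, red, green, blue); there is no depth.
- calibration(name): a dict with "fx", "fy", "cx", "cy" (pixels), "eye" and "attitude" of the camera in the world; the wrist camera has in their place "hand_eye" (4x4, takes a point from camera to tool coordinates, whose origin is the TCP and whose axes are the flange's). Camera axes: x right, y up, looking along -z (the intrinsics and any distortion apply to the point x, -y, -z); pixel columns grow to the right and rows downward; lengths in m; the calibration is good to about 2 mm. The wrist camera is an equidistant fisheye: a pixel r from the principal point sees the ray r / f radians off the axis. A picture is of the moment at which its call begins: read the wrist's pose just before it. calibration takes no time and is no camera call.
- ctrl.close_job(): hands the job in; it is judged then, once.
The state is a dict: "time": time; "joint_positions": joint angles; "qd": joint speeds; "joint_torque": joint torques, N m; "position": TCP position; "tool_rot": TCP orientation; "ft_force": force on the tool from outside, world axes, zero at the start; "torque": the same for the moment, N m; "grip_width": opening from 0.0 (shut) to 1.0 (fully open); "grip_force": force on a finger pad.
Only numpy, scipy, OpenCV 4.12 (cv2) and the standard library are available. Lean on these libraries where they do the work, as an engineer would, in place of code of your own. Each camera call takes 0.05 s, during which the arm holds its last target. There are 200 camera calls.

## Working session

There is one attempt and no reset: what is moved stays moved. The work goes in short steps, Python scripts to look and compute and a tool call to move; the robot and the scene stay as the last step left them, time stands still between calls to the robot, and variables do not carry over. Pictures are saved under pics/ and viewed, at most 14 in all, crops included, and the job is handed in when it is done.

Besides the shell and the picture viewer there is one more tool, called after "Emit:" as name(argument=value, ...) on one line, values as JSON. apply_moves: Moves the arm, as the interface text tells. Its arguments: {"type":"object","properties":{"dp":{"type":"array"},"twist":{"type":"array"},"fingers":{"type":"array"},"newtons":{"type":"number"}},"required":["dp","twist","fingers"]}

```bash
mkdir -p pics; ls
python3 - <<'E'
from bench import ctrl,get_image,calibration
import cv2
for n in("top","side","wrist"):
    cv2.imwrite(f"pics/{n}0.png",get_image(n)[:,:,::-1]); print(n,calibration(n))
print(ctrl.get_state())
E
```

```text
pics
top {'fx': 452.5325205292859, 'fy': 452.5325205292859, 'cx': 323.84018422707516, 'cy': 194.10261405855948, 'eye': array([0.24796686, 0.09692108, 1.40155649]), 'attitude': array([ 0.17186756, -0.16926078, -1.57547086])}
side {'fx': 383.0471340538715, 'fy': 383.0471340538715, 'cx': 319.3132018713674, 'cy': 204.41388840211485, 'eye': array([ 1.20077179, -0.24126413,  0.84007619]), 'attitude': array([0.75004307, 0.44058229, 1.03889861])}
wrist {'fx': 309.70691628693146, 'fy': 309.70691628693146, 'cx': 321.9363051304403, 'cy': 204.8988513226371, 'hand_eye': array([[-6.83502413e-04,  9.58333883e-01,  2.85649614e-01,
         7.86549521e-02],
       [ 9.99999736e-01,  5.84918281e-04,  4.30440718e-04,
         9.52079700e-06],
       [ 2.45424243e-04,  2.85649833e-01, -9.58334030e-01,
        -1.61937051e-01],
       [ 0.00000000e+00,  0.00000000e+00,  0.00000000e+00,
         1.00000000e+00]])}
{'time': 0.15, 'joint_positions': array([ 1.18706734,  0.32165083, -0.07008035,  1.45140356,  0.02263889,
        1.37080733, -0.05689475]), 'qd': array([-7.88697185e-04, -3.02737116e-03,  1.08342153e-03, -3.60906149e-03,
       -5.07606037e-04,  1.60478346e-03, -8.99931256e-05]), 'joint_torque': array([-7.59301165e-04, -4.91798508e+01, -4.04958576e-01, -3.12877715e+01,
       -6.40216819e-02,  4.04934876e-02,  7.96588711e-05]), 'position': array([ 0.25159833, -0.59887051,  0.22170957]), 'tool_rot': array([-3.07823968e+00, -6.20565558e-01,  6.53614333e-04]), 'ft_force': array([-0.21060124, -0.9149216 ,  0.13458836]), 'torque': array([ 0.04722827,  0.04854346, -0.03426656]), 'grip_force': 0.0, 'grip_width': 1.0014228590042906}
```

View pics/top0.png

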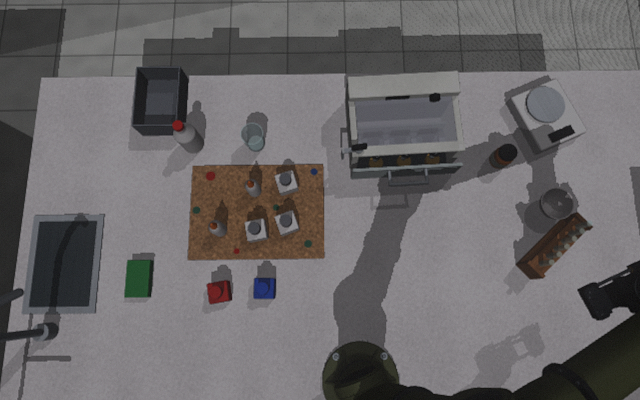

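View pics/side0.png

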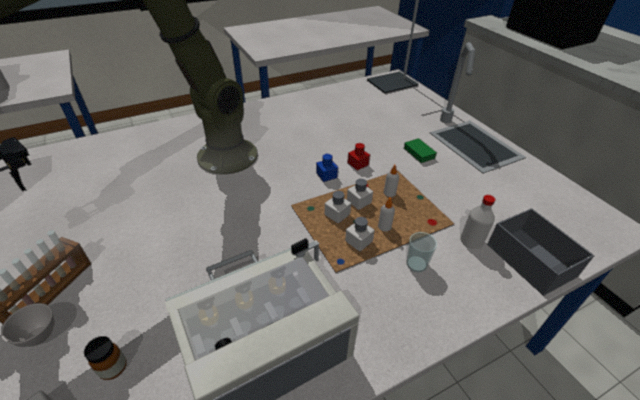

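Top view: image up is +x and right is -y. The mat carries three white square bottles with grey caps at about (287,180), (256,230) and (287,222), and two droppers at (252,187) and (217,228). The beaker is at (252,137), the cabinet at (405,130) with its handle at (405,183), and the catch at (355,148). The blue (264,288) and red (219,291) bottles off the mat are decoys. I'll enlarge to confirm.

```bash
cat > h.py <<'E'
from bench import ctrl,get_image,calibration
import cv2,numpy as np
from scipy.spatial.transform import Rotation as R
def cam(n,st=None):
    c=calibration(n)
    if n!="wrist": return c,R.from_rotvec(c["attitude"]).as_matrix(),np.array(c["eye"])
    st=st or ctrl.get_state(); T=np.eye(4);T[:3,:3]=R.from_rotvec(st["tool_rot"]).as_matrix();T[:3,3]=st["position"]
    M=T@c["hand_eye"]; return c,M[:3,:3],M[:3,3]
def ray(n,u,v,st=None):
    c,A,e=cam(n,st); x=(u-c["cx"])/c["fx"]; y=(v-c["cy"])/c["fy"]
    if n=="wrist":
        r=np.hypot(x,y); s=np.sinc(r/np.pi); d=np.array([x*s,-y*s,-np.cos(r)])
    else: d=np.array([x,-y,-1.])
    d=A@d; return e,d/np.linalg.norm(d)
def at(n,u,v,z,st=None):
    e,d=ray(n,u,v,st); return e+d*(z-e[2])/d[2]
def proj(n,p,st=None):
    c,A,e=cam(n,st); q=A.T@(np.array(p)-e); x,y,z=q[0],-q[1],-q[2]
    if n=="wrist":
        r=np.hypot(x,y); k=np.arctan2(r,z)/max(r,1e-9); return c["cx"]+c["fx"]*x*k,c["cy"]+c["fy"]*y*k
    return c["cx"]+c["fx"]*x/z,c["cy"]+c["fy"]*y/z
def tri(*obs):
    M=np.zeros((3,3));b=np.zeros(3)
    for e,d in obs:
        P=np.eye(3)-np.outer(d,d);M+=P;b+=P@e
    return np.linalg.solve(M,b)
def shot(n,name,box=None,w=800):
    im=get_image(n)[:,:,::-1]
    if box: x0,y0,x1,y1=box; im=im[y0:y1,x0:x1]
    k=min(w/im.shape[1],600/im.shape[0]); cv2.imwrite(f"pics/{name}.png",cv2.resize(im,None,fx=k,fy=k,interpolation=cv2.INTER_CUBIC)); return k
def s():
    st=ctrl.get_state(); print("t",round(st["time"],2),"p",st["position"].round(4),"x",R.from_rotvec(st["tool_rot"]).as_matrix()[:,0].round(3),"z",R.from_rotvec(st["tool_rot"]).as_matrix()[:,2].round(3),"F",st["ft_force"].round(1),"g",round(st["grip_width"],3),round(st["grip_force"],1)); return st
E
python3 - <<'E'
import cv2
im=cv2.imread("pics/top0.png")
a=cv2.resize(im[160:260,185:335],None,fx=5.3,fy=5.3,interpolation=2);cv2.imwrite("pics/c1.png",a)
a=cv2.resize(im[65:195,335:475],None,fx=4.6,fy=4.6,interpolation=2)[:600];cv2.imwrite("pics/c2.png",a)
E
```

```text
(no output)
```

View pics/c1.png

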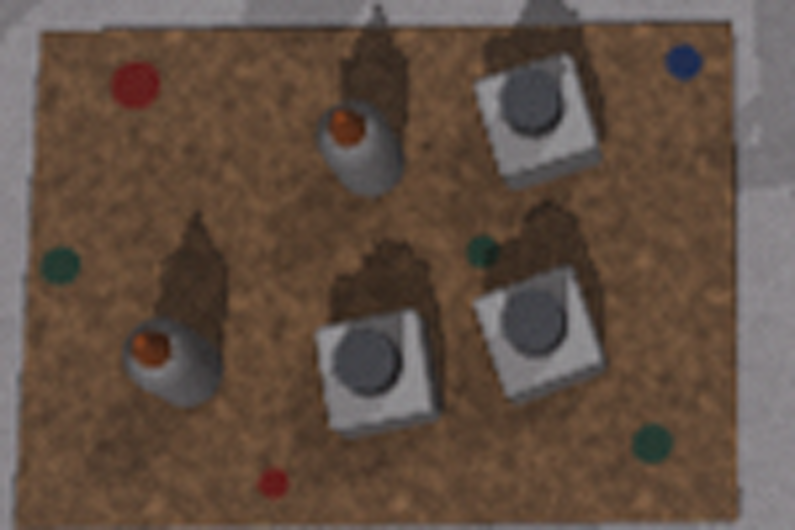

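View pics/c2.png

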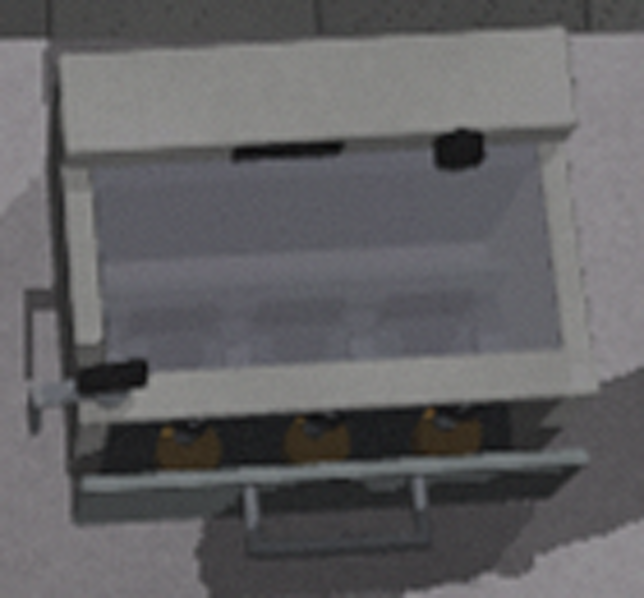

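Run:
```python
from h import *
f1=lambda u,v:(185+(u-2.2)/5.3,160+(v-2.2)/5.3); f2=lambda u,v:(335+(u-1.8)/4.6,65+(v-1.8)/4.6)
for n,p in dict(A=(532,101),B=(367,361),C=(534,321)).items():print("cap",n,at("top",*f1(*p),.084).round(4))
for n,P in dict(A=[(475,88),(570,55),(600,150)],B=[(317,328),(413,310),(440,408)],C=[(474,298),(571,267),(604,363)]).items():
    q=[at("top",*f1(*p),.05)[:2] for p in P]; d=q[0]-q[1];e=q[1]-q[2]
    print(n,"ctr",((q[0]+q[2])/2).round(4),"side",np.linalg.norm(d).round(4),np.linalg.norm(e).round(4),"ang y-edge",np.degrees(np.arctan2(-d[0],d[1])).round(1),np.degrees(np.arctan2(e[1],e[0])).round(1))
for n,p,z in [("panelL",(82,483),.105),("panelR",(585,457),.105),("hL",(247,548),.1),("hR",(428,541),.1),("cabFL",(80,420),.14),("cabFR",(597,388),.14),("finL",(78,375),.179),("finR",(146,368),.179)]:
    print(n,at("top",*f2(*p),z).round(4))
for n,p in [("beaker",(252,137))]:print(n,at("top",*p,.05))
for n,p in [("d0",(347,127)),("d1",(151,348))]:print(n,at("top",*f1(*p),.115).round(4))
```

```text
cap A [0.5873 0.2138 0.084 ]
cap B [0.4398 0.304  0.084 ]
cap C [0.4611 0.2117 0.084 ]
A ctr [0.5853 0.2136] side 0.0585 0.0598 ang y-edge 19.2 17.1
B ctr [0.4408 0.3029] side 0.0554 0.0586 ang y-edge 10.1 16.1
C ctr [0.4612 0.2119] side 0.058 0.0587 ang y-edge 17.4 18.8
panelL [0.6072 0.0118 0.105 ]
panelR [ 0.6207 -0.3139  0.105 ]
hL [ 0.564  -0.0936  0.1   ]
hR [ 0.5672 -0.2102  0.1   ]
cabFL [0.6387 0.0143 0.14  ]
cabFR [ 0.656  -0.3139  0.14  ]
finL [0.6556 0.0174 0.179 ]
finR [ 0.6596 -0.0246  0.179 ]
beaker [0.732503   0.32153062 0.05      ]
d0 [0.5657 0.3131 0.115 ]
d1 [0.4437 0.4163 0.115 ]
```

The three bottles measure about 58 mm square and lie within reach, at A (.586,.214), B (.440,.303) and C (.461,.212). The tray is slightly open already, with the handle at about (.567,-.152) and a yaw of about 2.6°. The white bottles with grey caps fit the description. The blue and red ones don't, and the droppers are round with orange nozzles. I'll move over the handle.

Emit:
apply_moves(dp=[[0.04,-0.025,0],[0.04,-0.025,0],[0.04,-0.025,0],[0.04,-0.025,0],[0.04,-0.025,0],[0.04,-0.025,0],[0.04,-0.025,0],[0.04,-0.025,0],[0.04,-0.025,0],[0.04,-0.025,0]], twist=[[0,0,0],[0,0,0],[0,0,0],[0,0,0],[0,0,0],[0,0,0],[0,0,0],[0,0,0],[0,0,0],[0,0,0]], fingers=[0.5,0.5,0.5,0.5,0.5,0.5,0.5,0.5,0.5,0.5], newtons=30)

```text
time: 1.15
position: [0.5243, -0.2121, 0.2225]
tool_rot: [3.079, 0.62, -0.0]
ft_force: [1.6, 0.1, -1.1]
grip_width: 0.5
grip_force: 0.0
```

Emit:
apply_moves(dp=[[0.032,-0.02,0],[0.032,-0.02,0],[0,0,0],[0,0,0],[0,0,0],[0,0,0],[0,0,0],[0,0,0],[0,0,0],[0,0,0]], twist=[[0,0,0],[0,0,0],[0,0,-0.15],[0,0,-0.15],[0,0,-0.15],[0,0,-0.15],[0,0,-0.15],[0,0,-0.15],[0,0,-0.15],[0,0,-0.15]], fingers=[0.5,0.5,0.5,0.5,0.5,0.5,0.5,0.5,0.5,0.5])

```text
time: 2.15
position: [0.5669, -0.1521, 0.2222]
tool_rot: [-2.184, -2.258, 0.001]
ft_force: [0.2, -0.8, -0.7]
grip_width: 0.502
grip_force: 0.0
```

Run:
```python
from h import *
st=s(); print(st["joint_positions"].round(3))
print(shot("wrist","w1",(0,0,640,400)))
```

```text
t 2.15 p [ 0.5669 -0.1521  0.2222] x [-0.033  0.999  0.   ] z [-0.001  0.    -1.   ] F [ 0.2 -0.8 -0.7] g 0.502 0.0
[ 0.702  0.231 -0.566  1.598  0.126  1.35   0.154]
1.25
```

View pics/w1.png

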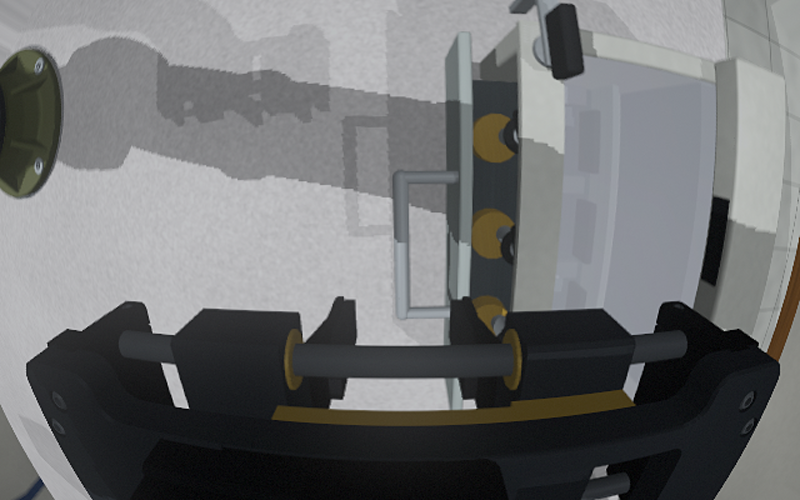

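Wrist view: image right is +x and up is +y. The handle bar runs from (400,176) to (402,313), the panel top edge is at x≈463, the lobes are at (490,138) and (490,232), and the catch fin is at (565,40). The fingers, at x≈340 and 465, straddle the bar's column. Next I'll triangulate the handle.

Run:
```python
from h import *
for n,u,v,z in [("hL",400,175,.098),("hR",402,314,.098),("panTopFarL",460,33,.105),("panTopR",458,300,.105),("lobe0",492,138,.05),("lobe1",489,234,.05),("cabL",519,30,.14),("cabR",513,310,.14),("finA",572,4,.179),("finB",570,78,.179)]:
    print(n,at("wrist",u/1.25,v/1.25,z).round(4))
```

```text
hL [ 0.563  -0.0966  0.098 ]
hR [ 0.5686 -0.2079  0.098 ]
panTopFarL [0.6019 0.0114 0.105 ]
panTopR [ 0.6121 -0.1911  0.105 ]
lobe0 [ 0.6409 -0.0637  0.05  ]
lobe1 [ 0.6447 -0.1493  0.05  ]
cabL [0.6356 0.0077 0.14  ]
cabR [ 0.6468 -0.1832  0.14  ]
finA [0.6562 0.0172 0.179 ]
finB [ 0.6549 -0.0286  0.179 ]
```

Emit:
apply_moves(dp=[[0,0,0.018],[0,0,0.018],[0,0,0.018],[0,0,0.018],[0,0,0.018],[0,0,0.018],[0,0,0.018],[0,0,0.016],[0,0,0],[0,0,0]], twist=[[0,0,-0.015],[0,0,0],[0,0,0],[0,0,0],[0,0,0],[0,0,0],[0,0,0],[0,0,0],[0,0,0],[0,0,0]], fingers=[0.6,0.6,0.6,0.6,0.6,0.6,0.6,0.6,0.6,0.6])

```text
time: 3.2
position: [0.5672, -0.1521, 0.0805]
tool_rot: [-2.175, -2.266, 0.0]
ft_force: [-0.4, -0.4, 0.3]
grip_width: 0.402
grip_force: 0.0
```

Emit:
apply_moves(dp=[[0,0,0],[0,0,0],[0,0,0],[0,0,0],[0,0,0],[0,0,0],[0,0,0]], twist=[[0,0,0],[0,0,0],[0,0,0],[0,0,0],[0,0,0],[0,0,0],[0,0,0]], fingers=[1,1,1,1,1,1,1], newtons=20)

```text
time: 3.9
position: [0.5672, -0.1524, 0.081]
tool_rot: [2.174, 2.267, -0.0]
ft_force: [-3.8, -0.7, 4.2]
grip_width: 0.134
grip_force: 20.0
```

Emit:
apply_moves(dp=[[0,-0.01,0],[0,-0.015,0],[0,-0.015,0],[0,-0.015,0],[0,-0.015,0],[0,-0.015,0],[0,-0.015,0],[0,-0.015,0],[0,-0.015,0],[0,-0.005,0]], twist=[[0,0,0],[0,0,0],[0,0,0],[0,0,0],[0,0,0],[0,0,0],[0,0,0],[0,0,0],[0,0,0],[0,0,0]], fingers=[1,1,1,1,1,1,1,1,1,1])

```text
time: 4.9
position: [0.4321, -0.1586, 0.081]
tool_rot: [2.173, 2.265, 0.0]
ft_force: [3.1, -1.3, -0.6]
grip_width: 0.129
grip_force: 20.0
```

Emit:
apply_moves(dp=[[0,-0.005,0],[0,-0.003,0],[0,-0.003,0],[0,-0.002,0]], twist=[[0,0,0],[0,0,0],[0,0,0],[0,0,0]], fingers=[1,1,1,1])

```text
time: 5.3
position: [0.4218, -0.159, 0.081]
tool_rot: [2.17, 2.264, 0.005]
ft_force: [11.2, -3.5, -7.1]
grip_width: 0.132
grip_force: 20.0
```

Emit:
apply_moves(dp=[[0,-0.002,0],[0,-0.002,0],[0,0,0],[0,0,0]], twist=[[0,0,0],[0,0,0],[0,0,0],[0,0,0]], fingers=[1,1,1,1])

```text
time: 5.7
position: [0.4218, -0.159, 0.0811]
tool_rot: [2.165, 2.26, 0.013]
ft_force: [18.9, -5.3, -15.7]
grip_width: 0.128
grip_force: 20.0
```

Emit:
apply_moves(dp=[[0,0.003,0],[0,0.003,0],[0,0,0],[0,0,0],[0,0,-0.03],[0,0,-0.04],[0,0,-0.04],[0,0,-0.04],[0,0,-0.04],[0,0.02,-0.01]], twist=[[0,0,0],[0,0,0],[0,0,0],[0,0,0],[0,0,0],[0,0,0],[0,0,0],[0,0,0],[0,0,0],[0,0,0]], fingers=[1,1,0.6,0.6,0.6,0.6,0.6,0.6,0.6,0.6])

```text
time: 6.7
position: [0.4413, -0.1578, 0.2848]
tool_rot: [2.173, 2.262, -0.0]
ft_force: [-0.5, 1.1, -0.0]
grip_width: 0.4
grip_force: 0.0
```

Run:
```python
from h import *
import pickle
st=s(); pickle.dump(st,open("st2.pkl","wb")); print(st["joint_positions"].round(3))
print(shot("wrist","w2",(200,0,560,270)))
print(shot("top","t2",(180,60,480,285)))
```

```text
t 6.7 p [ 0.4413 -0.1578  0.2848] x [-0.04   0.999 -0.004] z [ 0.004 -0.003 -1.   ] F [-0.5  1.1 -0. ] g 0.4 0.0
[ 0.858 -0.085 -0.533  1.767 -0.041  1.444  0.372]
2.2222222222222223
2.6666666666666665
```

View pics/w2.png

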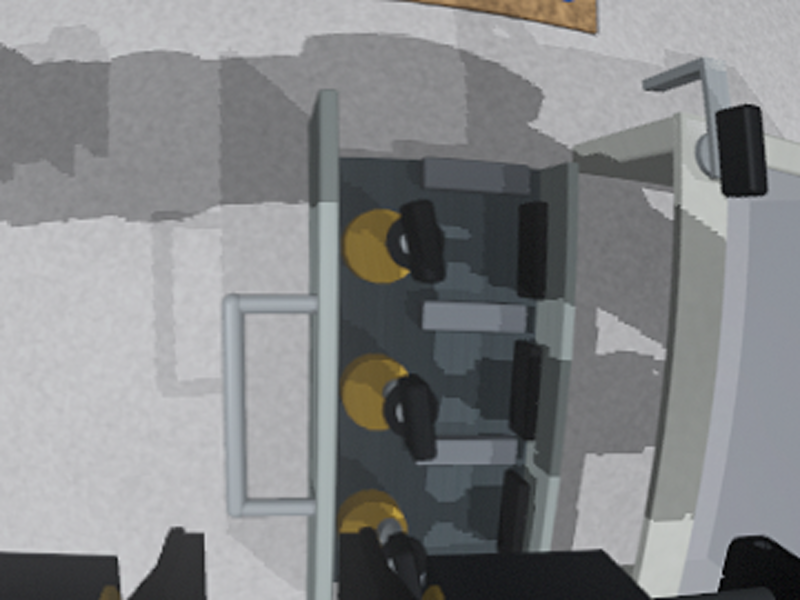

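View pics/t2.png

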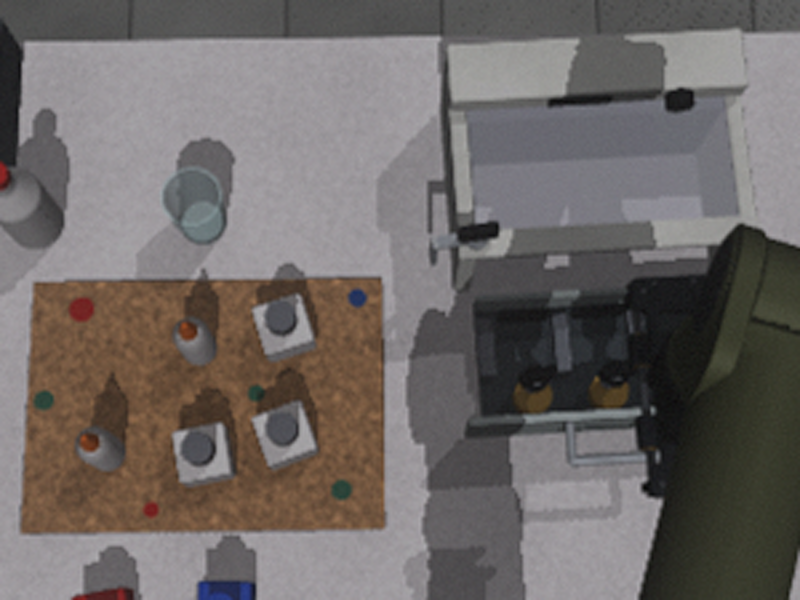

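The tray is out. In the wrist crop the knob tops are at about (427,240) and (420,418), the lobes at (379,246) and (378,393), the pads at (533,250) and (527,390), and the ribs at (475,176), (475,316) and (470,450). In the top crop the bottles are unmoved, with caps at (281,317), (283,430) and (199,449). Next I'll compute the tray geometry.

Run:
```python
from h import *
import pickle
st=pickle.load(open("st2.pkl","rb"))
k=2.2222
yaw=np.radians(2.6);ex=np.array([np.cos(yaw),np.sin(yaw)]);ey=np.array([-ex[1],ex[0]]);H=np.array([.4218,-.159])
for n,u,v,z in [("k0top",427,240,.127),("k0e1",421,203,.127),("k0e2",431,279,.127),("k1top",420,418,.127),("k1e1",415,378,.127),("k1e2",424,458,.127),("lobe0",379,246,.05),("lobe1",378,393,.05),
  ("rib01a",424,316,.029),("rib01b",526,318,.029),("rib12a",425,451,.029),("rib0L",475,173,.029),("pad0 face top",518,250,.054),("pad1 face top",512,388,.054),("padtop0a",521,203,.054),("padtop0b",519,293,.054),("hL",232,300,.1),("hR",238,508,.1),("panL",325,92,.105),("cabF",678,115,.14),("cabF2",652,515,.14)]:
    p=at("wrist",200+u/k,v/k,z,st)[:2]; print(n,p.round(4),"handle frame",(p-H)@ex.round(4),(p-H)@ey)
```

```text
k0top [ 0.5109 -0.0678] handle frame 0.09313559081583311 0.08704189742787379
k0e1 [ 0.5071 -0.0506] handle frame 0.0901101814116215 0.10441996284839632
k0e2 [ 0.514  -0.0861] handle frame 0.09539343784546583 0.06868572153117677
k1top [ 0.5141 -0.1533] handle frame 0.09245737365545839 0.0014799818607827361
k1e1 [ 0.5098 -0.1338] handle frame 0.08909002622542055 0.021180262033503913
k1e2 [ 0.5182 -0.1735] handle frame 0.09559678513230396 -0.01883485881160712
lobe0 [ 0.5005 -0.0709] handle frame 0.08263497028145356 0.08446218851793484
lobe1 [ 0.5055 -0.1572] handle frame 0.08371868241932295 -0.0020411580057878324
rib01a [ 0.5345 -0.1115] handle frame 0.11477579892290184 0.04237085665147204
rib01b [ 0.602  -0.1074] handle frame 0.18233672012154312 0.04335161692716352
rib12a [ 0.543  -0.1978] handle frame 0.11927134646645764 -0.04424167931221324
rib0L [ 0.5616 -0.0195] handle frame 0.14596021524750816 0.13299093925553163
pad0 face top [ 0.5835 -0.0657] handle frame 0.1657606730369117 0.08587647275692264
pad1 face top [ 0.5877 -0.1488] handle frame 0.1662376166227545 0.0026307686132487945
padtop0a [ 0.5836 -0.0375] handle frame 0.16713174158646837 0.11408057295951887
padtop0b [ 0.5862 -0.0912] handle frame 0.1673191327645721 0.06028691695183049
hL [ 0.4203 -0.1028] handle frame 0.001031557552217379 0.056250245771850324
hR [ 0.4264 -0.2135] handle frame 0.002107731995809919 -0.054655481577130675
panL [0.4619 0.0043] handle frame 0.04749757956272804 0.16135087044923346
cabF [0.6365 0.0122] handle frame 0.22220995306369667 0.16129276036866547
cabF2 [ 0.6483 -0.1966] handle frame 0.22458973554651035 -0.04788604706336555
```

Emit:
apply_moves(dp=[[0.0365,0.016,0],[0.0365,0.016,0],[0.0365,0.016,0],[0.0365,0.016,0],[0.0365,0.016,0],[0.0365,0.016,0],[0.0365,0.016,0],[0.0365,0.016,0],[0.0365,0.016,0],[0.0365,0.016,0]], twist=[[0,0,0],[0,0,0],[0,0,0],[0,0,0],[0,0,0],[0,0,0],[0,0,0],[0,0,0],[0,0,0],[0,0,0]], fingers=[0.3,0.3,0.3,0.3,0.3,0.3,0.3,0.3,0.3,0.3])

```text
time: 7.8
position: [0.5846, 0.2148, 0.2782]
tool_rot: [-2.172, -2.267, 0.007]
ft_force: [0.1, 0.3, -0.1]
grip_width: 0.703
grip_force: 0.0
```

Emit:
apply_moves(dp=[[0,0,0.01],[0,0,0.01],[0,0,0.01],[0,0,0.01],[0,0,0.01],[0,0,0.01],[0,0,0.01],[0,0,0.01],[0,0,0.01],[0,0,0]], twist=[[0,0,0.144],[0,0,0.144],[0,0,0.144],[0,0,0.144],[0,0,0.144],[0,0,0.144],[0,0,0.144],[0,0,0.144],[0,0,0.144],[0,0,0]], fingers=[0.3,0.3,0.3,0.3,0.3,0.3,0.3,0.3,0.3,0.3])

```text
time: 8.8
position: [0.5831, 0.2129, 0.1871]
tool_rot: [3.101, 0.496, -0.011]
ft_force: [-0.0, -0.6, -0.6]
grip_width: 0.703
grip_force: 0.0
```

Run:
```python
from h import *
import pickle
st=s(); pickle.dump(st,open("st3.pkl","wb")); print(st["joint_positions"].round(3))
for n,p in dict(A=(.5865,.2137,.084),B=(.44,.3035,.084),C=(.4612,.2118,.084),d0=(.5657,.3131,.115)).items(): print(n,np.round(proj("wrist",p),1))
shot("wrist","w3")
```

```text
t 8.8 p [0.5831 0.2129 0.1871] x [ 0.95   0.312 -0.007] z [-0.007 -0.003 -1.   ] F [-0.  -0.6 -0.6] g 0.703 0.0
[ 0.13   0.352 -0.655  1.551  0.217  1.32  -1.804]
A [322.4 200. ]
B [201.4 299.1]
C [286.8 310. ]
d0 [200.1 197.6]
```

View pics/w3.png

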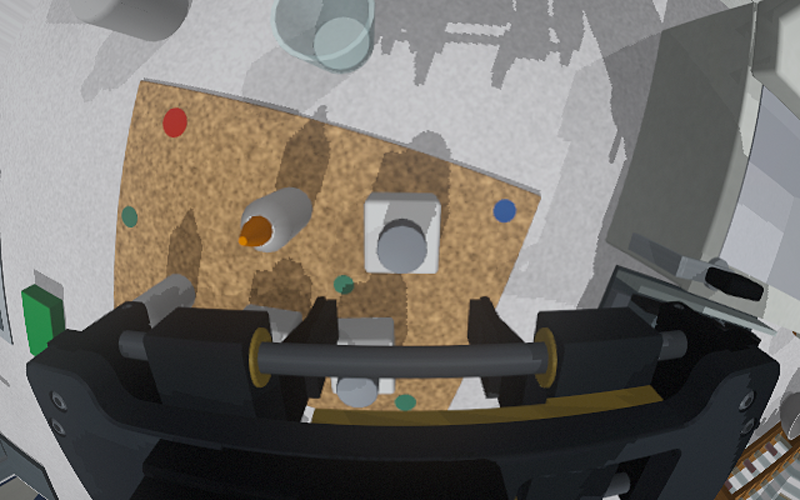

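Wrist view: bottle A's cap is at (402,245), centred between the fingers (x≈325 and 485), and the body is square to the image. Dropper d0 at (260,230) is clear to the left.

```bash
cat >> h.py <<'E'
def go(x,y,z,yaw=None,st=None):
    "shift and z-turn (in tool axes) from the measured pose to x,y,z with tool x at yaw deg, tool down"
    st=st or ctrl.get_state(); M=R.from_rotvec(st["tool_rot"]).as_matrix()
    d=M.T@(np.array([x,y,z])-st["position"]); print("dp",d.round(4),end=" ")
    if yaw is not None:
        a=np.radians(yaw); X=np.array([np.cos(a),np.sin(a),0]); Z=np.array([0,0,-1.]); G=np.c_[X,np.cross(Z,X),Z]
        print("twist",R.from_matrix(M.T@G).as_rotvec().round(3),end=" ")
    print()
E
python3 - <<'E'
from h import *
st=ctrl.get_state(); p=at("wrist",321.6,196,.084); print(p); print(R.from_rotvec(st["tool_rot"]).as_euler("xyz",degrees=True))
go(p[0],p[1],.056,18)
E
```

```text
[0.59033474 0.21589892 0.084     ]
[179.9869553    0.29837438  18.37432164]
dp [ 0.0077 -0.0004  0.1322] twist [0.    0.005 0.007]
```

Emit:
apply_moves(dp=[[0.006,0,0.01],[0,0,0.02],[0,0,0.02],[0,0,0.02],[0,0,0.02],[0,0,0.02],[0,0,0.012],[0,0,0.009],[0,0,0],[0,0,0]], twist=[[0,0.005,0.005],[0,0,0],[0,0,0],[0,0,0],[0,0,0],[0,0,0],[0,0,0],[0,0,0],[0,0,0],[0,0,0]], fingers=[0.3,0.3,0.3,0.3,0.3,0.3,0.3,0.3,0.3,0.3])

```text
time: 9.85
position: [0.5926, 0.2163, 0.0601]
tool_rot: [-3.102, -0.488, -0.009]
ft_force: [0.7, 0.5, 0.5]
grip_width: 0.701
grip_force: 0.0
```

Emit:
apply_moves(dp=[[0,0,0],[0,0,0],[0,0,0],[0,0,0],[0,0,0],[0,0,-0.01],[0,0,-0.02],[0,0,-0.03],[0,0,-0.03],[0,0,-0.03]], twist=[[0,0,0],[0,0,0],[0,0,0],[0,0,0],[0,0,0],[0,0,0],[0,0,0],[0,0,0],[0,0,0],[0,0,0]], fingers=[1,1,1,1,1,1,1,1,1,1], newtons=20)

```text
time: 10.85
position: [0.5912, 0.2156, 0.1809]
tool_rot: [-3.103, -0.488, -0.007]
ft_force: [0.6, 0.4, -2.1]
grip_width: 0.407
grip_force: 20.0
```

Run:
```python
from h import *
s(); go(.5600,-.0646,.19,2.6)
```

```text
t 10.85 p [0.5912 0.2156 0.1809] x [0.952 0.307 0.004] z [ 0.004  0.001 -1.   ] F [ 0.6  0.4 -2.1] g 0.407 20.0
dp [-0.1156  0.2571 -0.0096] twist [-0.    -0.004  0.267]
```

Emit:
apply_moves(dp=[[0,0,-0.02],[-0.0145,0.032,0],[-0.0145,0.032,0],[-0.0145,0.032,0],[-0.0145,0.032,0],[-0.0145,0.032,0],[-0.0145,0.032,0],[-0.0145,0.032,0],[-0.0145,0.032,0],[0,0,0]], twist=[[0,0,0],[0,0,0],[0,0,0],[0,0,0],[0,0,0],[0,0,0],[0,0,0],[0,0,0],[0,0,0.13],[0,0,0.135]], fingers=[1,1,1,1,1,1,1,1,1,1])

```text
time: 11.85
position: [0.5584, -0.0712, 0.1989]
tool_rot: [3.139, 0.05, 0.005]
ft_force: [-0.9, -0.2, -1.2]
grip_width: 0.404
grip_force: 20.0
```

Run:
```python
from h import *
import pickle
st=s(); pickle.dump(st,open("st4.pkl","wb")); go(.5600,-.0646,.074,2.6)
shot("wrist","w4");
```

```text
t 11.85 p [ 0.5584 -0.0712  0.1989] x [0.999 0.032 0.003] z [ 0.003 -0.003 -1.   ] F [-0.9 -0.2 -1.2] g 0.404 20.0
dp [ 0.0014 -0.0068  0.1249] twist [ 0.003 -0.003 -0.013]
```

View pics/w4.png

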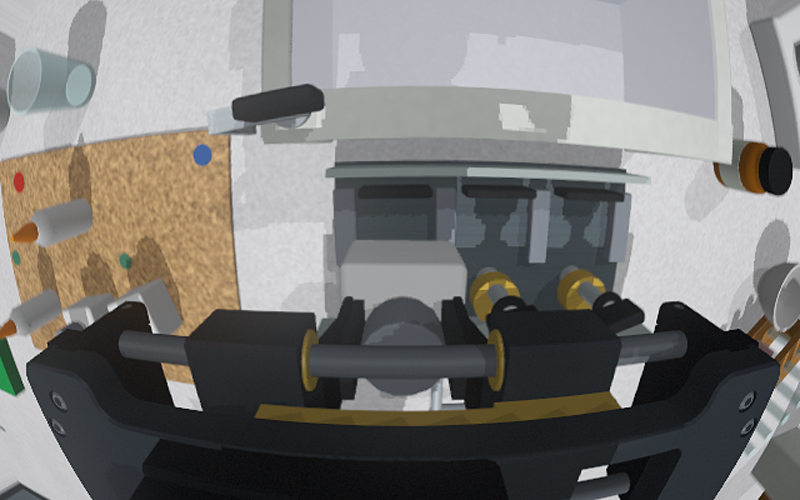

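The view shows the bottle held upright in front of pad 0 (358–435, row 190). Pads 1 and 2 are centred at 498 and 590, and the back wall edge is at row 172. I'll check the bay coordinates against the pads.

Run:
```python
from h import *
import pickle
st=pickle.load(open("st4.pkl","rb"))
yaw=np.radians(2.6);ex=np.array([np.cos(yaw),np.sin(yaw)]);ey=np.array([-ex[1],ex[0]]);H=np.array([.4218,-.159])
for n,u,v,z in [("pad0l",359,190,.054),("pad0r",435,190,.054),("pad1l",463,192,.054),("pad1r",536,193,.054),("pad2l",554,192,.054),("pad2r",625,195,.054),("rib01front?",455,262,.029),("rib12l",530,262,.029),("rib12r",547,262,.029),("bottop l",342,265,.19),("cabFL",263,138,.14),("cabFR",733,162,.14)]:
    p=at("wrist",u/1.25,v/1.25,z,st)[:2]; print(n,p.round(4),((p-H)@ex).round(4),((p-H)@ey).round(4))
```

```text
pad0l [ 0.5999 -0.0354] 0.1836 0.1154
pad0r [ 0.6017 -0.096 ] 0.1826 0.0548
pad1l [ 0.6011 -0.1187] 0.181 0.0322
pad1r [ 0.6039 -0.1807] 0.1809 -0.03
pad2l [ 0.6059 -0.197 ] 0.1822 -0.0463
pad2r [ 0.6092 -0.2692] 0.1822 -0.1186
rib01front? [ 0.5346 -0.1198] 0.1145 0.0341
rib12l [ 0.5366 -0.1913] 0.1132 -0.0375
rib12r [ 0.5371 -0.2087] 0.1129 -0.0548
bottop l [ 0.5809 -0.0421] 0.1642 0.1096
cabFL [0.641  0.0132] 0.2268 0.1621
cabFR [ 0.6527 -0.317 ] 0.2235 -0.1683
```

Emit:
apply_moves(dp=[[0.001,-0.007,0.015],[0,0,0.02],[0,0,0.02],[0,0,0.02],[0,0,0.02],[0,0,0.015],[0,0,0.01],[0,0,0],[0,0,0]], twist=[[0.003,-0.003,-0.013],[0,0,0],[0,0,0],[0,0,0],[0,0,0],[0,0,0],[0,0,0],[0,0,0],[0,0,0]], fingers=[1,1,1,1,1,1,1,1,1])

```text
time: 12.8
position: [0.5615, -0.0559, 0.0795]
tool_rot: [-3.137, -0.097, -0.006]
ft_force: [0.2, -1.4, 0.9]
grip_width: 0.408
grip_force: 19.8
```

Run:
```python
from h import *
s(); go(.5600,-.0646,.074,2.6)
```

```text
t 12.8 p [ 0.5615 -0.0559  0.0795] x [0.998 0.062 0.004] z [ 0.003  0.004 -1.   ] F [ 0.2 -1.4  0.9] g 0.408 19.8
dp [-0.002   0.0086  0.0055] twist [-0.003 -0.004  0.017]
```

Emit:
apply_moves(dp=[[0,0,-0.015],[-0.002,0.0085,0],[0,0,0],[0,0,0]], twist=[[0,0,0],[-0.003,-0.004,0.017],[0,0,0],[0,0,0]], fingers=[1,1,1,1])

```text
time: 13.2
position: [0.5592, -0.0651, 0.094]
tool_rot: [-3.14, -0.066, 0.002]
ft_force: [0.6, 0.1, -1.8]
grip_width: 0.408
grip_force: 20.0
```

Run:
```python
from h import *
s(); go(.5600,-.0646,.074,2.6)
```

```text
t 13.2 p [ 0.5592 -0.0651  0.094 ] x [ 0.999  0.042 -0.001] z [-0.001  0.001 -1.   ] F [ 0.6  0.1 -1.8] g 0.408 20.0
dp [ 0.0008 -0.0004  0.02  ] twist [-0.001  0.001 -0.003]
```

Settled and on target, so I'll lower slowly.

Emit:
apply_moves(dp=[[0,0,0.008],[0,0,0.006],[0,0,0.004],[0,0,0.002],[0,0,0],[0,0,0]], twist=[[0,0,0],[0,0,0],[0,0,0],[0,0,0],[0,0,0],[0,0,0]], fingers=[1,1,1,1,1,1])

```text
time: 13.8
position: [0.5593, -0.0648, 0.0737]
tool_rot: [-3.14, -0.067, 0.002]
ft_force: [2.3, -2.2, 0.8]
grip_width: 0.414
grip_force: 20.0
```

Emit:
apply_moves(dp=[[0,0,0.002],[0,0,0.001],[0,0,0]], twist=[[0,0,0],[0,0,0],[0,0,0]], fingers=[1,1,1])

```text
time: 14.1
position: [0.5588, -0.0648, 0.0705]
tool_rot: [-3.14, -0.067, 0.004]
ft_force: [2.0, -1.2, -0.8]
grip_width: 0.41
grip_force: 20.0
```

Emit:
apply_moves(dp=[[0,0,0.002],[0,0,0.001],[0,0,0]], twist=[[0,0,0],[0,0,0],[0,0,0]], fingers=[1,1,1])

```text
time: 14.4
position: [0.5588, -0.0647, 0.0678]
tool_rot: [-3.14, -0.067, 0.004]
ft_force: [2.9, -1.5, -0.1]
grip_width: 0.407
grip_force: 19.9
```

Emit:
apply_moves(dp=[[0,0,0],[0,0,0],[0,0,0],[0,0,-0.01],[0,0,-0.03],[0,0,-0.04],[0,0,-0.04],[0,0,-0.03],[0,0,0],[0,0,0]], twist=[[0,0,0],[0,0,0],[0,0,0],[0,0,0],[0,0,0],[0,0,0],[0,0,0],[0,0,0],[0,0,0],[0,0,0]], fingers=[0.3,0.3,0.3,0.3,0.3,0.3,0.3,0.3,0.3,0.3])

```text
time: 15.4
position: [0.5594, -0.0646, 0.2189]
tool_rot: [-3.14, -0.067, 0.001]
ft_force: [-0.1, 0.6, 0.2]
grip_width: 0.703
grip_force: 0.0
```

Run:
```python
from h import *
import pickle
st=s(); pickle.dump(st,open("st5.pkl","wb"))
# paste wrist crop + top crop side by side
a=get_image("wrist")[:,:,::-1][90:290,170:540]; b=get_image("top")[:,:,::-1][150:250,185:335]; c=get_image("side")[:,:,::-1][180:400,160:380]
A=cv2.resize(a,(555,300)); B=cv2.resize(b,(450,300)); C=cv2.resize(c,(300,300))
im=np.zeros((600,800,3),np.uint8); im[:300,:555]=A; im[300:,:450]=B; im[300:,500:]=C; cv2.imwrite("pics/m5.png",im)
```

```text
t 15.4 p [ 0.5594 -0.0646  0.2189] x [ 0.999  0.043 -0.001] z [-0.001  0.001 -1.   ] F [-0.1  0.6  0.2] g 0.703 0.0
```

View pics/m5.png

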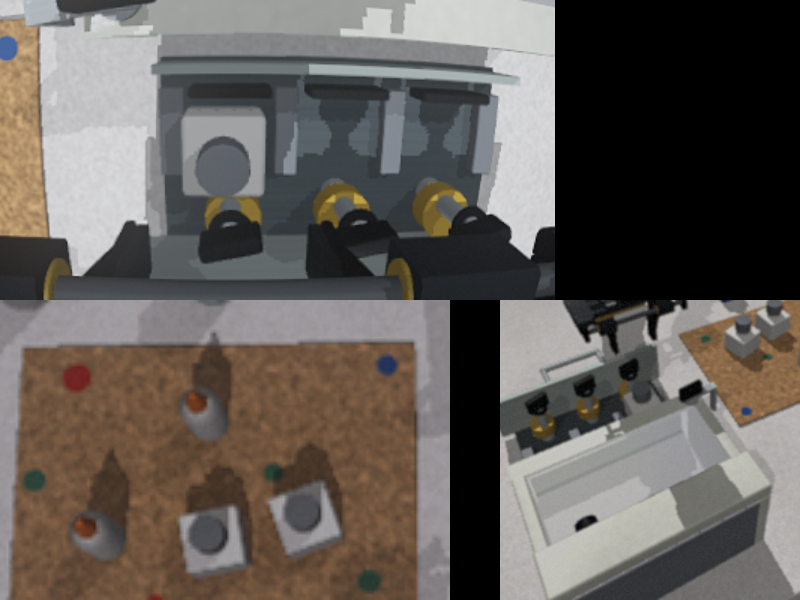

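The bottle stands in bay 0, upright between the ribs in front of the pad. In the top view C and B are unmoved and the droppers are intact. Next is bottle C.

Emit:
apply_moves(dp=[[-0.0107,-0.035,0],[-0.0107,-0.035,0],[-0.0107,-0.035,0],[-0.0107,-0.035,0],[-0.0107,-0.035,0],[-0.0107,-0.035,0],[-0.0107,-0.035,0],[-0.0107,-0.035,0],[0,0,0.03],[0,0,0.03]], twist=[[0,0,0],[0,0,0],[0,0,0],[0,0,0],[0,0,0],[0,0,0],[0,0,0],[0,0,0],[0,0,-0.135],[0,0,-0.135]], fingers=[0.3,0.3,0.3,0.3,0.3,0.3,0.3,0.3,0.3,0.3])

```text
time: 16.55
position: [0.4608, 0.2129, 0.1575]
tool_rot: [-3.1, -0.503, 0.002]
ft_force: [0.3, -0.2, -0.7]
grip_width: 0.698
grip_force: 0.0
```

Emit:
apply_moves(dp=[[0,0,0],[0,0,0]], twist=[[0,0,0],[0,0,0]], fingers=[0.3,0.3])

```text
time: 16.75
position: [0.461, 0.211, 0.1579]
tool_rot: [-3.102, -0.484, 0.007]
ft_force: [0.1, -0.0, 0.3]
grip_width: 0.699
grip_force: 0.0
```

Run:
```python
from h import *
s(); go(.4615,.2118,.058,18); print(proj("wrist",(.4612,.2118,.084)))
im=get_image("wrist")[:,:,::-1]; cv2.imwrite("pics/w6.png",im)
# cap: grey circle
g=cv2.cvtColor(im,cv2.COLOR_BGR2GRAY)[130:240,230:420]
c=cv2.HoughCircles(cv2.medianBlur(g,3),cv2.HOUGH_GRADIENT,1,20,param1=60,param2=15,minRadius=12,maxRadius=26)
print(None if c is None else c[0][:4]+np.array([230,130,0]))
```

```text
t 16.75 p [0.461  0.211  0.1579] x [ 0.952  0.305 -0.004] z [-0.005  0.001 -1.   ] F [ 0.1 -0.   0.3] g 0.699 0.0
dp [ 0.0011 -0.0004  0.0999] twist [-0.002  0.004 -0.005] 
(np.float64(321.45289016376455), np.float64(214.05817928634718))
[[319.5        216.5         21.79999924]
 [390.5        157.5         24.29999924]
 [381.5        184.5         21.        ]
 [291.5        179.5         25.39999962]]
```

Emit:
apply_moves(dp=[[0,0,0.02],[0,0,0.02],[0,0,0.02],[0,0,0.02],[0,0,0.012],[0,0,0.008],[0,0,0],[0,0,0]], twist=[[0,0.004,0],[0,0,0],[0,0,0],[0,0,0],[0,0,0],[0,0,0],[0,0,0],[0,0,0]], fingers=[0.3,0.3,0.3,0.3,0.3,0.3,0.3,0.3])

```text
time: 17.6
position: [0.4624, 0.2119, 0.0593]
tool_rot: [-3.101, -0.488, -0.005]
ft_force: [0.4, -0.2, 0.1]
grip_width: 0.703
grip_force: 0.0
```

Emit:
apply_moves(dp=[[0,0,0],[0,0,0],[0,0,0],[0,0,0],[0,0,0],[0,0,-0.02],[0,0,-0.04],[0,0,-0.04],[0,0,-0.045],[0,0,0]], twist=[[0,0,0],[0,0,0],[0,0,0],[0,0,0],[0,0,0],[0,0,0],[0,0,0],[0,0,0],[0,0,0],[0,0,0]], fingers=[1,1,1,1,1,1,1,1,1,1])

```text
time: 18.6
position: [0.4648, 0.2131, 0.2095]
tool_rot: [-3.1, -0.489, -0.02]
ft_force: [-0.2, 1.0, -2.0]
grip_width: 0.411
grip_force: 20.0
```

Run:
```python
from h import *
s(); go(.5635,-.1525,.203,2.6)
```

```text
t 18.6 p [0.4648 0.2131 0.2095] x [0.951 0.308 0.013] z [ 0.012  0.005 -1.   ] F [-0.2  1.  -2. ] g 0.411 20.0
dp [-0.0187  0.3782  0.0058] twist [-0.003 -0.013  0.267]
```

Emit:
apply_moves(dp=[[-0.0019,0.0378,0],[-0.0019,0.0378,0],[-0.0019,0.0378,0],[-0.0019,0.0378,0],[-0.0019,0.0378,0],[-0.0019,0.0378,0],[-0.0019,0.0378,0],[-0.0019,0.0378,0],[-0.0019,0.0378,0],[-0.0019,0.0378,0]], twist=[[0,0,0],[0,0,0],[0,0,0],[0,0,0],[0,0,0],[0,0,0],[0,0,0],[0,0,0],[0,0,0],[0,0,0]], fingers=[1,1,1,1,1,1,1,1,1,1])

```text
time: 19.6
position: [0.5594, -0.1557, 0.2016]
tool_rot: [-3.101, -0.489, -0.001]
ft_force: [0.5, 0.1, -0.6]
grip_width: 0.406
grip_force: 20.0
```

Emit:
apply_moves(dp=[[0,0,0.02],[0,0,0.02],[0,0,0.02],[0,0,0],[0,0,0]], twist=[[0,-0.01,0.133],[0,0,0.133],[0,0,0],[0,0,0],[0,0,0]], fingers=[1,1,1,1,1])

```text
time: 20.1
position: [0.559, -0.154, 0.1422]
tool_rot: [-3.14, -0.074, 0.015]
ft_force: [0.0, 0.7, -0.8]
grip_width: 0.406
grip_force: 20.0
```

Run:
```python
from h import *
s(); go(.5630,-.1527,.0685,2.6)
```

```text
t 20.1 p [ 0.559  -0.154   0.1422] x [ 0.999  0.047 -0.01 ] z [-0.01  0.   -1.  ] F [ 0.   0.7 -0.8] g 0.406 20.0
dp [ 0.0048 -0.0011  0.0736] twist [-0.001  0.01   0.002]
```

Emit:
apply_moves(dp=[[0.004,-0.001,0.012],[0,0,0.015],[0,0,0.015],[0,0,0.012],[0,0,0.008],[0,0,0.004],[0,0,0.003],[0,0,0.003],[0,0,0],[0,0,0]], twist=[[0,0.01,0],[0,0,0],[0,0,0],[0,0,0],[0,0,0],[0,0,0],[0,0,0],[0,0,0],[0,0,0],[0,0,0]], fingers=[1,1,1,1,1,1,1,1,1,1])

```text
time: 21.1
position: [0.5636, -0.1531, 0.0711]
tool_rot: [-3.141, -0.073, -0.004]
ft_force: [-0.6, 0.4, -0.8]
grip_width: 0.408
grip_force: 20.0
```

Emit:
apply_moves(dp=[[0,0,0.0015],[0,0,0.0015],[0,0,0]], twist=[[0,0,0],[0,0,0],[0,0,0]], fingers=[1,1,1])

```text
time: 21.4
position: [0.5633, -0.153, 0.0676]
tool_rot: [-3.14, -0.074, -0.003]
ft_force: [-0.2, 0.3, -1.1]
grip_width: 0.405
grip_force: 20.0
```

Emit:
apply_moves(dp=[[0,0,0],[0,0,0],[0,0,0],[0,0,-0.01],[0,0,-0.03],[0,0,-0.04],[0,0,-0.04],[0,0,-0.03],[0,0,0],[0,0,0]], twist=[[0,0,0],[0,0,0],[0,0,0],[0,0,0],[0,0,0],[0,0,0],[0,0,0],[0,0,0],[0,0,0],[0,0,0]], fingers=[0.3,0.3,0.3,0.3,0.3,0.3,0.3,0.3,0.3,0.3])

```text
time: 22.4
position: [0.5636, -0.1531, 0.2192]
tool_rot: [3.14, 0.074, 0.006]
ft_force: [-0.2, 0.3, -0.1]
grip_width: 0.7
grip_force: 0.0
```

```bash
cat > hc.py <<'E'
from h import *
def cap(n,u,v,w=30):
    im=get_image(n)[:,:,::-1]; u0,v0=int(u-w),int(v-w); g=cv2.cvtColor(im,cv2.COLOR_BGR2GRAY)[v0:v0+2*w,u0:u0+2*w]
    g=cv2.resize(g,None,fx=4,fy=4,interpolation=cv2.INTER_CUBIC)
    c=cv2.HoughCircles(cv2.medianBlur(g,5),cv2.HOUGH_GRADIENT,1,40,param1=60,param2=15,minRadius=22,maxRadius=110)
    return None if c is None else [(u0+a/4,v0+b/4,r/4) for a,b,r in c[0][:3]]
E
python3 - <<'E'
from hc import *
s(); 
# B still in place? compare top images in the B area
a=cv2.imread("pics/top0.png")[210:250,235:275].astype(int); b=get_image("top")[:,:,::-1]; cv2.imwrite("pics/top7.png",b); b=b[210:250,235:275].astype(int)
print("diff",abs(a-b).mean()); go(.4405,.3030,.16,14)
E
```

```text
t 22.4 p [ 0.5636 -0.1531  0.2192] x [0.999 0.047 0.004] z [ 0.004 -0.001 -1.   ] F [-0.2  0.3 -0.1] g 0.7 0.0
diff 14.483958333333334
dp [-0.1009 -0.4612  0.0576] twist [ 0.    -0.002 -0.197]
```

Run:
```python
from h import *
b=cv2.imread("pics/top7.png"); w=get_image("wrist")[:,:,::-1]
im=np.zeros((600,800,3),np.uint8); im[:,:]=0
im[:400,:]=cv2.resize(b[155:255,180:380],(800,400),interpolation=2); im[400:,:400]=cv2.resize(w[100:260,170:490],(400,200),interpolation=2)
cv2.imwrite("pics/m7.png",im)
```

```text
(no output)
```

View pics/m7.png

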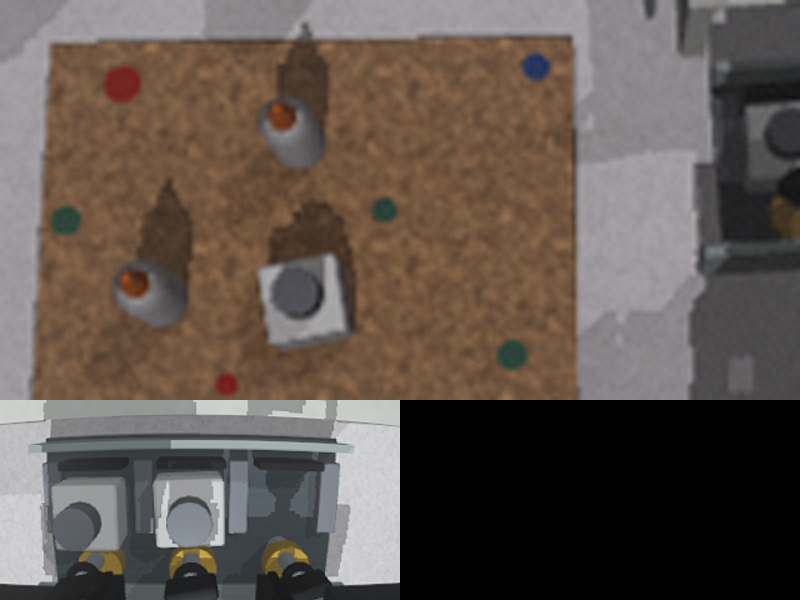

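Bottles A and C sit in bays 0 and 1. B is still at top pixel (254,228), with a yaw of about 11°. I'll fetch B.

Emit:
apply_moves(dp=[[-0.0101,-0.046,0],[-0.0101,-0.046,0],[-0.0101,-0.046,0],[-0.0101,-0.046,0],[-0.0101,-0.046,0],[-0.0101,-0.046,0],[-0.0101,-0.046,0],[-0.0101,-0.046,0],[-0.0101,-0.046,0],[-0.0101,-0.046,0]], twist=[[0,0,0],[0,0,0],[0,0,0],[0,0,0],[0,0,0],[0,0,0],[0,0,0],[0,0,0],[0,0,0],[0,0,0]], fingers=[0.3,0.3,0.3,0.3,0.3,0.3,0.3,0.3,0.3,0.3])

```text
time: 23.5
position: [0.4393, 0.3028, 0.2165]
tool_rot: [3.14, 0.073, 0.001]
ft_force: [1.5, 0.4, -0.6]
grip_width: 0.7
grip_force: 0.0
```

Emit:
apply_moves(dp=[[0,0,0.02],[0,0,0.02],[0,0,0.02],[0,0,0],[0,0,0]], twist=[[0,0,-0.15],[0,0,0],[0,0,0],[0,0,0],[0,0,0]], fingers=[0.3,0.3,0.3,0.3,0.3])

```text
time: 24.0
position: [0.4402, 0.3014, 0.157]
tool_rot: [3.126, 0.309, -0.0]
ft_force: [0.2, -0.1, -0.7]
grip_width: 0.7
grip_force: 0.0
```

Run:
```python
from hc import *
s(); p=proj("wrist",(.44,.303,.084)); print(p); 
for q in cap("wrist",*p) or []: print(np.round(q,1),at("wrist",q[0],q[1],.084).round(4))
go(.44,.303,.058,11)
```

```text
t 24.0 p [0.4402 0.3014 0.157 ] x [ 0.981  0.196 -0.   ] z [-0. -0. -1.] F [ 0.2 -0.1 -0.7] g 0.7 0.0
(np.float64(320.08622250975424), np.float64(215.09423861948284))
[317.1 209.6  21.4] [0.4445 0.3066 0.084 ]
[316.4 219.9  23.6] [0.4359 0.3055 0.084 ]
[326.1 216.1  13.2] [0.4406 0.2985 0.084 ]
dp [-0.0008 -0.0013  0.0999] twist [-0.    -0.002  0.005]
```

Emit:
apply_moves(dp=[[0,-0.002,0.02],[0,0,0.02],[0,0,0.02],[0,0,0.02],[0,0,0.012],[0,0,0.008],[0,0,0],[0,0,0]], twist=[[0,0,0],[0,0,0],[0,0,0],[0,0,0],[0,0,0],[0,0,0],[0,0,0],[0,0,0]], fingers=[0.3,0.3,0.3,0.3,0.3,0.3,0.3,0.3])

```text
time: 24.85
position: [0.4411, 0.3042, 0.0585]
tool_rot: [-3.126, -0.309, -0.005]
ft_force: [0.1, -0.1, 0.8]
grip_width: 0.702
grip_force: 0.0
```

Emit:
apply_moves(dp=[[0,0,0],[0,0,0],[0,0,0],[0,0,0],[0,0,0],[0,0,-0.02],[0,0,-0.04],[0,0,-0.04],[0,0,-0.045],[0,0,0]], twist=[[0,0,0],[0,0,0],[0,0,0],[0,0,0],[0,0,0],[0,0,0],[0,0,0],[0,0,0],[0,0,0],[0,0,0]], fingers=[1,1,1,1,1,1,1,1,1,1])

```text
time: 25.85
position: [0.4431, 0.306, 0.2086]
tool_rot: [-3.123, -0.308, -0.018]
ft_force: [0.2, 0.9, -2.6]
grip_width: 0.405
grip_force: 20.0
```

Run:
```python
from h import *
s(); go(.5670,-.2408,.203,2.6)
```

```text
t 25.85 p [0.4431 0.306  0.2086] x [0.981 0.196 0.012] z [ 0.011  0.005 -1.   ] F [ 0.2  0.9 -2.6] g 0.405 20.0
dp [0.0145 0.5605 0.0044] twist [-0.003 -0.012  0.151]
```

Emit:
apply_moves(dp=[[0.0011,0.043,0],[0.0011,0.043,0],[0.0011,0.043,0],[0.0011,0.043,0],[0.0011,0.043,0],[0.0011,0.043,0],[0.0011,0.043,0],[0.0011,0.043,0],[0.0011,0.043,0],[0.0011,0.043,0]], twist=[[0,0,0],[0,0,0],[0,0,0],[0,0,0],[0,0,0],[0,0,0],[0,0,0],[0,0,0],[0,0,0],[0,0,0]], fingers=[1,1,1,1,1,1,1,1,1,1])

```text
time: 26.85
position: [0.5344, -0.1177, 0.2012]
tool_rot: [-3.126, -0.308, 0.001]
ft_force: [0.4, -0.1, -1.7]
grip_width: 0.404
grip_force: 20.0
```

Emit:
apply_moves(dp=[[0.0011,0.043,0],[0.0011,0.043,0],[0.0011,0.043,0],[0,0,0.02],[0,0,0.02],[0,0,0.02],[0,0,0],[0,0,0]], twist=[[0,0,0],[0,0,0],[0,0,0],[0,-0.01,0.147],[0,0,0],[0,0,0],[0,0,0],[0,0,0]], fingers=[1,1,1,1,1,1,1,1])

```text
time: 27.65
position: [0.5626, -0.2414, 0.1417]
tool_rot: [-3.14, -0.078, 0.017]
ft_force: [-0.4, -0.2, -0.7]
grip_width: 0.409
grip_force: 20.0
```

Run:
```python
from h import *
s(); go(.5670,-.2406,.0685,2.6)
```

```text
t 27.65 p [ 0.5626 -0.2414  0.1417] x [ 0.999  0.05  -0.011] z [-0.011  0.    -1.   ] F [-0.4 -0.2 -0.7] g 0.409 20.0
dp [ 0.0053 -0.0006  0.0732] twist [-0.001  0.011  0.005]
```

Emit:
apply_moves(dp=[[0.0045,-0.001,0.012],[0,0,0.015],[0,0,0.015],[0,0,0.012],[0,0,0.008],[0,0,0.004],[0,0,0.003],[0,0,0.004],[0,0,0],[0,0,0]], twist=[[0,0.011,0.005],[0,0,0],[0,0,0],[0,0,0],[0,0,0],[0,0,0],[0,0,0],[0,0,0],[0,0,0],[0,0,0]], fingers=[1,1,1,1,1,1,1,1,1,1])

```text
time: 28.65
position: [0.5681, -0.2406, 0.07]
tool_rot: [3.14, 0.07, 0.005]
ft_force: [0.2, 0.8, -2.0]
grip_width: 0.403
grip_force: 20.0
```

Emit:
apply_moves(dp=[[0,0,0.001],[0,0,0.001],[0,0,0]], twist=[[0,0,0],[0,0,0],[0,0,0]], fingers=[1,1,1])

```text
time: 28.95
position: [0.5679, -0.2406, 0.0676]
tool_rot: [3.14, 0.07, 0.004]
ft_force: [0.7, -0.1, -1.6]
grip_width: 0.407
grip_force: 20.0
```

Emit:
apply_moves(dp=[[0,0,0],[0,0,0],[0,0,0],[0,0,-0.01],[0,0,-0.03],[0,0,-0.04],[0,0,-0.04],[0,0,-0.04],[-0.025,-0.02,-0.02],[-0.025,-0.02,-0.01]], twist=[[0,0,0],[0,0,0],[0,0,0],[0,0,0],[0,0,0],[0,0,0],[0,0,0],[0,0,0],[0,0,0],[0,0,0]], fingers=[0.3,0.3,0.3,0.3,0.3,0.3,0.3,0.3,0.3,0.3])

```text
time: 29.95
position: [0.5166, -0.2027, 0.2611]
tool_rot: [3.139, 0.07, 0.012]
ft_force: [-0.5, 0.1, 0.8]
grip_width: 0.699
grip_force: 0.0
```

Emit:
apply_moves(dp=[[-0.025,-0.02,0],[-0.025,-0.02,0],[0,0,0],[0,0,0]], twist=[[0,0,0],[0,0,0],[0,0,0],[0,0,0]], fingers=[0.5,0.5,0.5,0.5])

```text
time: 30.35
position: [0.4641, -0.1651, 0.2586]
tool_rot: [3.138, 0.071, 0.008]
ft_force: [-0.2, -0.5, -0.7]
grip_width: 0.508
grip_force: 0.0
```

Run:
```python
from h import *
import pickle
st=s(); pickle.dump(st,open("st8.pkl","wb")); print(shot("wrist","w8",(160,70,520,280)))
```

```text
t 30.35 p [ 0.4641 -0.1651  0.2586] x [0.999 0.045 0.005] z [ 0.005 -0.002 -1.   ] F [-0.2 -0.5 -0.7] g 0.508 0.0
2.2222222222222223
```

View pics/w8.png

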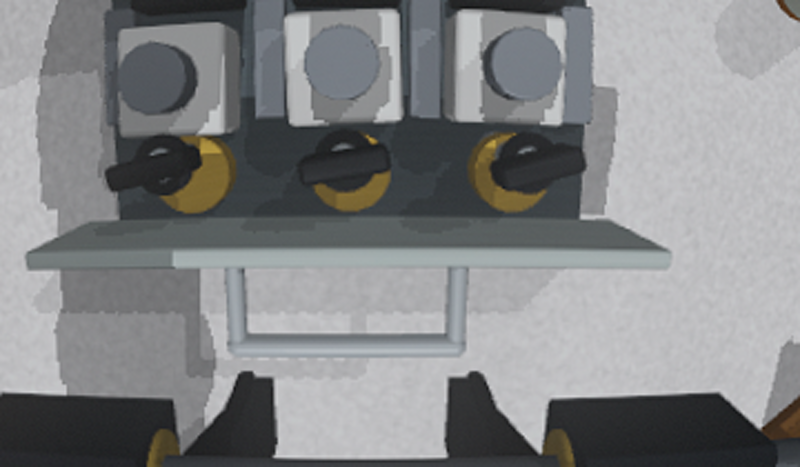

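All three bottles are in their bays. The knob bars are at (154,168), (345,163) and (539,166), each turned about 10° CCW from the row. Next I'll compute their centres.

Run:
```python
from h import *
import pickle
st=pickle.load(open("st8.pkl","rb"))
k=2.2222
yaw=np.radians(2.6);ex=np.array([np.cos(yaw),np.sin(yaw)]);ey=np.array([-ex[1],ex[0]]);H=np.array([.4218,-.159])
for n,u,v,z in [("k0",154,168,.125),("k1",345,163,.125),("k2",539,166,.125),("k0a",110,178,.125),("k0b",199,158,.125),("k1a",303,171,.125),("k1b",388,157,.125),("k2a",494,174,.125),("k2b",584,158,.125),("cap0",157,78,.098),("cap1",342,62,.098),("cap2",524,65,.098),("rib01",270,60,.029),("rib12",426,60,.029),("hl",231,348,.1),("hr",463,348,.1)]:
    p=at("wrist",160+u/k,70+v/k,z,st)[:2]; print(n,p.round(4),((p-H)@ex).round(4),((p-H)@ey).round(4))
for y in(.088,0,-.088): print("axis",(H+.0925*ex+y*ey).round(4))
go(*(H+.0925*ex-.088*ey),.2,None)
```

```text
k0 [ 0.5119 -0.0722] 0.0939 0.0826
k1 [ 0.5161 -0.1566] 0.0943 -0.0019
k2 [ 0.5198 -0.2416] 0.0942 -0.0869
k0a [ 0.5073 -0.0511] 0.0903 0.1039
k0b [ 0.5165 -0.0928] 0.0976 0.0618
k1a [ 0.5119 -0.1387] 0.0909 0.0162
k1b [ 0.5195 -0.1749] 0.0969 -0.0204
k2a [ 0.5148 -0.2215] 0.0901 -0.0667
k2b [ 0.5251 -0.2622] 0.0986 -0.1078
cap0 [ 0.5527 -0.0651] 0.135 0.0878
cap1 [ 0.5611 -0.1528] 0.1394 -0.0002
cap2 [ 0.5656 -0.2381] 0.14 -0.0855
rib01 [ 0.5653 -0.1105] 0.1455 0.0419
rib12 [ 0.5689 -0.1981] 0.1451 -0.0457
hl [ 0.4199 -0.1025] 0.0007 0.0565
hr [ 0.4251 -0.2188] 0.0006 -0.0599
axis [ 0.5102 -0.0669]
axis [ 0.5142 -0.1548]
axis [ 0.5182 -0.2427]
dp [0.05   0.0794 0.0587]
```

Emit:
apply_moves(dp=[[0.025,-0.004,0],[0.025,-0.004,0],[0,0,0],[0,0,0],[0,0,0],[0,0,0],[0,0,0],[0,0,0],[0,0,0],[0,0,0]], twist=[[0,0,0],[0,0,0],[0,0,-0.145],[0,0,-0.145],[0,0,-0.145],[0,0,-0.145],[0,0,-0.145],[0,0,-0.145],[0,0,-0.145],[0,0,-0.145]], fingers=[0.6,0.6,0.6,0.6,0.6,0.6,0.6,0.6,0.6,0.6])

```text
time: 31.4
position: [0.5143, -0.1556, 0.2573]
tool_rot: [2.583, 1.786, 0.004]
ft_force: [-0.1, -0.2, -0.0]
grip_width: 0.403
grip_force: 0.0
```

Emit:
apply_moves(dp=[[0,0,0.02],[0,0,0.02],[0,0,0.02],[0,0,0.02],[0,0,0],[0,0,0]], twist=[[0,0,-0.145],[0,0,-0.145],[0,0,-0.145],[0,0,-0.145],[0,0,0],[0,0,0]], fingers=[0.6,0.6,0.6,0.6,0.6,0.6])

```text
time: 32.0
position: [0.5143, -0.1553, 0.1776]
tool_rot: [1.975, 2.441, 0.003]
ft_force: [0.5, -0.6, -0.5]
grip_width: 0.396
grip_force: 0.0
```

Run:
```python
from h import *
st=s(); print(st["joint_positions"].round(2)); go(.5147,-.1548,.103,102.6)
```

```text
t 32.0 p [ 0.5143 -0.1553  0.1776] x [-0.208  0.978 -0.   ] z [ 0.003  0.001 -1.   ] F [ 0.5 -0.6 -0.5] g 0.396 0.0
[ 0.73  0.14 -0.52  1.78  0.07  1.24  0.4 ]
dp [0.0004 0.0003 0.0746] twist [ 0.003  0.    -0.01 ]
```

Emit:
apply_moves(dp=[[0,0,0.02],[0,0,0.02],[0,0,0.02],[0,0,0.01],[0,0,0.0045],[0,0,0]], twist=[[0,0,-0.01],[0,0,0],[0,0,0],[0,0,0],[0,0,0],[0,0,0]], fingers=[0.6,0.6,0.6,0.6,0.6,0.6])

```text
time: 32.6
position: [0.5144, -0.155, 0.1034]
tool_rot: [1.959, 2.453, 0.003]
ft_force: [-1.2, 1.3, 0.9]
grip_width: 0.401
grip_force: 0.0
```

Emit:
apply_moves(dp=[[0,0,0],[0,0,0],[0,0,0],[0,0,0],[0,0,0],[0,0,0]], twist=[[0,0,0],[0,0,0],[0,0,0],[0,0,0],[0,0,0],[0,0,0]], fingers=[1,1,1,1,1,1], newtons=45)

```text
time: 33.2
position: [0.5147, -0.1548, 0.1036]
tool_rot: [1.957, 2.453, 0.004]
ft_force: [2.2, 1.2, 2.1]
grip_width: 0.137
grip_force: 45.0
```

Emit:
apply_moves(dp=[[0,0,0],[0,0,0],[0,0,0],[0,0,0],[0,0,0],[0,0,0],[0,0,0],[0,0,0],[0,0,0],[0,0,0]], twist=[[0,0,-0.12],[0,0,-0.12],[0,0,-0.12],[0,0,-0.12],[0,0,-0.12],[0,0,-0.12],[0,0,-0.12],[0,0,-0.12],[0,0,-0.12],[0,0,-0.12]], fingers=[1,1,1,1,1,1,1,1,1,1])

```text
time: 34.2
position: [0.5138, -0.1557, 0.1036]
tool_rot: [0.224, 3.131, -0.002]
ft_force: [-0.7, -1.2, 3.6]
grip_width: 0.137
grip_force: 45.0
```

Run:
```python
from h import *
st=s(); print(st["joint_positions"].round(2),st["torque"].round(2)); go(.5147,-.1548,.103,128.7)
```

```text
t 34.2 p [ 0.5138 -0.1557  0.1036] x [-0.99   0.142 -0.003] z [ 0.003 -0.001 -1.   ] F [-0.7 -1.2  3.6] g 0.137 45.0
[ 0.83  0.23 -0.66  1.86  0.16  1.1   1.55] [-0.07  0.1  -0.21]
dp [-0.0007  0.001   0.0006] twist [0.    0.003 0.753]
```

Emit:
apply_moves(dp=[[0,0,0],[0,0,0],[0,0,0],[0,0,0],[0,0,0],[0,0,0],[0,0,0],[0,0,0],[0,0,0]], twist=[[0,0,-0.1],[0,0,-0.1],[0,0,-0.1],[0,0,-0.1],[0,0,-0.1],[0,0,-0.1],[0,0,-0.1],[0,0,0],[0,0,0]], fingers=[1,1,1,1,1,1,1,1,1])

```text
time: 35.1
position: [0.5139, -0.1565, 0.1036]
tool_rot: [-0.852, 3.021, -0.005]
ft_force: [-1.6, -3.8, 5.1]
grip_width: 0.135
grip_force: 45.0
```

Run:
```python
from h import *
st=s(); print(st["joint_positions"].round(2),st["torque"].round(2)); go(.5147,-.1548,.103,218.6)
```

```text
t 35.1 p [ 0.5139 -0.1565  0.1036] x [-0.853 -0.523 -0.001] z [ 0.003 -0.002 -1.   ] F [-1.6 -3.8  5.1] g 0.135 45.0
[ 0.91  0.25 -0.75  1.86  0.19  1.1   2.22] [-0.46  0.18 -0.09]
dp [-0.0015  0.001   0.0006] twist [-0.004  0.001 -0.124]
```

Emit:
apply_moves(dp=[[0,0,0],[0,0,0],[0,0,0],[0,0,0],[0,0,0],[0,0,0],[0,0,-0.02],[0,0,-0.04],[0,0,-0.04],[0,0,0]], twist=[[0,0,-0.06],[0,0,-0.04],[0,0,0],[0,0,0],[0,0,0],[0,0,0],[0,0,0],[0,0,0],[0,0,0],[0,0,0]], fingers=[1,1,1,0.6,0.6,0.6,0.6,0.6,0.6,0.6])

```text
time: 36.1
position: [0.5169, -0.1547, 0.2082]
tool_rot: [-1.006, 2.966, -0.011]
ft_force: [1.1, -0.5, -0.1]
grip_width: 0.4
grip_force: 0.0
```

Run:
```python
from h import *
st=s(); print(st["joint_positions"].round(2)); go(.5107,-.0669,.1785,102.6); go(.5187,-.2427,.1785,102.6)
```

```text
t 36.1 p [ 0.5169 -0.1547  0.2082] x [-0.794 -0.608 -0.007] z [ 0.011 -0.004 -1.   ] F [ 1.1 -0.5 -0.1] g 0.4 0.0
[ 0.96  0.15 -0.78  1.73  0.11  1.29  2.38]
dp [-0.0483  0.0738  0.0293] twist [0.    0.014 2.005] 
dp [ 0.0523 -0.0706  0.03  ] twist [0.    0.014 2.005]
```

Emit:
apply_moves(dp=[[-0.024,0.037,0],[-0.024,0.037,0],[0,0,0],[0,0,0],[0,0,0],[0,0,0],[0,0,0],[0,0,0],[0,0,0],[0,0,0]], twist=[[0,0.012,0],[0,0,0],[0,0,0.143],[0,0,0.143],[0,0,0.143],[0,0,0.143],[0,0,0.143],[0,0,0.143],[0,0,0.143],[0,0,0.143]], fingers=[0.6,0.6,0.6,0.6,0.6,0.6,0.6,0.6,0.6,0.6])

```text
time: 37.1
position: [0.5062, -0.0664, 0.2017]
tool_rot: [-0.77, -3.039, 0.014]
ft_force: [0.8, -0.2, -0.6]
grip_width: 0.401
grip_force: 0.0
```

Emit:
apply_moves(dp=[[0,0,0],[0,0,0],[0,0,0],[0,0,0],[0,0,0.015],[0,0,0.015],[0,0,0],[0,0,0]], twist=[[0,0,0.143],[0,0,0.143],[0,0,0.143],[0,0,0.143],[0,0,0.143],[0,0,0.143],[0,0,0],[0,0,0]], fingers=[0.6,0.6,0.6,0.6,0.6,0.6,0.6,0.6])

```text
time: 37.9
position: [0.5062, -0.0667, 0.1722]
tool_rot: [-1.956, -2.456, 0.016]
ft_force: [0.1, 0.8, 0.8]
grip_width: 0.402
grip_force: 0.0
```

Run:
```python
from h import *
st=s(); print(st["joint_positions"].round(2)); go(.5107,-.0667,.103,102.6)
```

```text
t 37.9 p [ 0.5062 -0.0667  0.1722] x [-0.224  0.975 -0.005] z [-0.008 -0.007 -1.   ] F [0.1 0.8 0.8] g 0.402 0.0
[ 0.77  0.11 -0.73  1.83  0.09  1.24  0.24]
dp [-0.0007  0.005   0.0692] twist [-0.009  0.005  0.006]
```

Emit:
apply_moves(dp=[[0,0.0045,0.01],[0,0,0.02],[0,0,0.02],[0,0,0.014],[0,0,0.005],[0,0,0]], twist=[[-0.008,0.005,0],[0,0,0],[0,0,0],[0,0,0],[0,0,0],[0,0,0]], fingers=[0.6,0.6,0.6,0.6,0.6,0.6])

```text
time: 38.5
position: [0.5107, -0.0662, 0.1031]
tool_rot: [-1.961, -2.454, 0.001]
ft_force: [0.5, 0.2, 0.2]
grip_width: 0.397
grip_force: 0.0
```

Emit:
apply_moves(dp=[[0,0,0],[0,0,0],[0,0,0],[0,0,0],[0,0,0],[0,0,0]], twist=[[0,0,0],[0,0,0],[0,0,0],[0,0,0],[0,0,0],[0,0,0]], fingers=[1,1,1,1,1,1], newtons=45)

```text
time: 39.1
position: [0.511, -0.0665, 0.1041]
tool_rot: [1.961, 2.453, -0.002]
ft_force: [-2.4, -1.0, 4.4]
grip_width: 0.132
grip_force: 44.9
```

Emit:
apply_moves(dp=[[0,0,0],[0,0,0],[0,0,0],[0,0,0],[0,0,0],[0,0,0],[0,0,0],[0,0,0],[0,0,0],[0,0,0]], twist=[[0,0,-0.12],[0,0,-0.12],[0,0,-0.12],[0,0,-0.12],[0,0,-0.12],[0,0,-0.12],[0,0,-0.12],[0,0,-0.12],[0,0,-0.12],[0,0,-0.12]], fingers=[1,1,1,1,1,1,1,1,1,1])

```text
time: 40.1
position: [0.5109, -0.0677, 0.1041]
tool_rot: [0.228, 3.133, -0.004]
ft_force: [-3.1, -2.4, 4.6]
grip_width: 0.137
grip_force: 45.0
```

Run:
```python
from h import *
st=s(); print(st["joint_positions"].round(2),st["torque"].round(2)); go(.5107,-.0667,.103,218.6)
```

```text
t 40.1 p [ 0.5109 -0.0677  0.1041] x [-0.989  0.145 -0.001] z [ 0.    -0.003 -1.   ] F [-3.1 -2.4  4.6] g 0.137 45.0
[ 0.87  0.22 -0.87  1.9   0.19  1.1   1.35] [-0.42  0.28 -0.22]
dp [0.0004 0.0009 0.0011] twist [-0.003 -0.001 -0.819]
```

Emit:
apply_moves(dp=[[0,0,0],[0,0,0],[0,0,0],[0,0,0],[0,0,0],[0,0,0],[0,0,0],[0,0,0],[0,0,0],[0,0,0]], twist=[[0,0,-0.1],[0,0,-0.1],[0,0,-0.1],[0,0,-0.1],[0,0,-0.1],[0,0,-0.1],[0,0,-0.1],[0,0,-0.08],[0,0,0],[0,0,0]], fingers=[1,1,1,1,1,1,1,1,1,1])

```text
time: 41.1
position: [0.5112, -0.0688, 0.1041]
tool_rot: [0.97, -2.987, 0.006]
ft_force: [-1.7, -4.4, 5.2]
grip_width: 0.132
grip_force: 45.0
```

Run:
```python
from h import *
st=s(); print(st["joint_positions"].round(2),st["torque"].round(2)); go(.5107,-.0667,.103,218.6)
```

```text
t 41.1 p [ 0.5112 -0.0688  0.1041] x [-0.809 -0.588  0.002] z [ 0.001 -0.004 -1.   ] F [-1.7 -4.4  5.2] g 0.132 45.0
[ 0.97  0.26 -0.99  1.9   0.24  1.11  2.09] [-0.8   0.15 -0.18]
dp [-0.0008  0.002   0.0011] twist [-0.003 -0.002 -0.046]
```

Emit:
apply_moves(dp=[[0,0,0],[0,0,0],[0,0,0],[0,0,-0.02],[0,0,-0.04],[0,0,-0.04],[0,0,0],[0,0,0]], twist=[[0,0,0],[0,0,0],[0,0,0],[0,0,0],[0,0,0],[0,0,0],[0,0,0],[0,0,0]], fingers=[0.6,0.6,0.6,0.6,0.6,0.6,0.6,0.6])

```text
time: 41.9
position: [0.5114, -0.0658, 0.2042]
tool_rot: [-0.976, 2.985, -0.004]
ft_force: [0.6, -0.1, -0.7]
grip_width: 0.4
grip_force: 0.0
```

Run:
```python
from h import *
st=s(); go(.5187,-.2427,.205,102.6)
```

```text
t 41.9 p [ 0.5114 -0.0658  0.2042] x [-0.807 -0.591 -0.   ] z [ 0.002 -0.002 -1.   ] F [ 0.6 -0.1 -0.7] g 0.4 0.0
dp [ 0.0985 -0.147  -0.0005] twist [-1.000e-03  3.000e-03  1.983e+00]
```

Knob 0 is at about 2.15 rad. On to knob 2.

Emit:
apply_moves(dp=[[0.0246,-0.0368,0],[0.0246,-0.0368,0],[0.0246,-0.0368,0],[0.0246,-0.0368,0],[0,0,0],[0,0,0],[0,0,0],[0,0,0],[0,0,0],[0,0,0]], twist=[[0,0,0],[0,0,0],[0,0,0],[0,0,0],[0,0,0.142],[0,0,0.142],[0,0,0.142],[0,0,0.142],[0,0,0.142],[0,0,0.142]], fingers=[0.6,0.6,0.6,0.6,0.6,0.6,0.6,0.6,0.6,0.6])

```text
time: 42.9
position: [0.5174, -0.2423, 0.2016]
tool_rot: [-0.354, -3.119, -0.001]
ft_force: [0.4, 0.2, -0.3]
grip_width: 0.404
grip_force: 0.0
```

Emit:
apply_moves(dp=[[0,0,0],[0,0,0],[0,0,0],[0,0,0],[0,0,0],[0,0,0],[0,0,0.015],[0,0,0.015],[0,0,0],[0,0,0]], twist=[[0,0,0.142],[0,0,0.142],[0,0,0.142],[0,0,0.142],[0,0,0.142],[0,0,0.142],[0,0,0.142],[0,0,0.142],[0,0,0],[0,0,0]], fingers=[0.6,0.6,0.6,0.6,0.6,0.6,0.6,0.6,0.6,0.6])

```text
time: 43.9
position: [0.5177, -0.2425, 0.1725]
tool_rot: [-1.965, -2.448, 0.001]
ft_force: [-0.1, 1.1, 0.2]
grip_width: 0.398
grip_force: 0.0
```

Run:
```python
from h import *
st=s(); print(st["joint_positions"].round(2)); go(.5187,-.2427,.103,102.6)
```

```text
t 43.9 p [ 0.5177 -0.2425  0.1725] x [-0.216  0.976  0.001] z [-0.002  0.    -1.   ] F [-0.1  1.1  0.2] g 0.398 0.0
[ 0.95  0.24 -0.64  1.7   0.15  1.25  0.49]
dp [-0.0005  0.0011  0.0695] twist [-0.002 -0.001 -0.002]
```

Emit:
apply_moves(dp=[[0,0.001,0.01],[0,0,0.02],[0,0,0.02],[0,0,0.014],[0,0,0.005],[0,0,0]], twist=[[0,0,0],[0,0,0],[0,0,0],[0,0,0],[0,0,0],[0,0,0]], fingers=[0.6,0.6,0.6,0.6,0.6,0.6])

```text
time: 44.5
position: [0.5191, -0.2428, 0.1042]
tool_rot: [-1.971, -2.446, 0.001]
ft_force: [-0.8, -0.2, -0.4]
grip_width: 0.4
grip_force: 0.0
```

Emit:
apply_moves(dp=[[0,0,0],[0,0,0],[0,0,0],[0,0,0],[0,0,0],[0,0,0]], twist=[[0,0,0],[0,0,0],[0,0,0],[0,0,0],[0,0,0],[0,0,0]], fingers=[1,1,1,1,1,1], newtons=45)

```text
time: 45.1
position: [0.5201, -0.243, 0.1054]
tool_rot: [1.969, 2.445, -0.0]
ft_force: [1.7, -0.0, 3.1]
grip_width: 0.138
grip_force: 44.5
```

Emit:
apply_moves(dp=[[0,0,0],[0,0,0],[0,0,0],[0,0,0],[0,0,0],[0,0,0],[0,0,0],[0,0,0],[0,0,0],[0,0,0]], twist=[[0,0,-0.12],[0,0,-0.12],[0,0,-0.12],[0,0,-0.12],[0,0,-0.12],[0,0,-0.12],[0,0,-0.12],[0,0,-0.12],[0,0,-0.12],[0,0,-0.12]], fingers=[1,1,1,1,1,1,1,1,1,1])

```text
time: 46.1
position: [0.5195, -0.2436, 0.1054]
tool_rot: [0.24, 3.132, -0.003]
ft_force: [0.2, -0.4, 2.8]
grip_width: 0.132
grip_force: 44.8
```

Run:
```python
from h import *
st=s(); print(st["joint_positions"].round(2),st["torque"].round(2)); go(.5187,-.2427,.103,218.6)
```

```text
t 46.1 p [ 0.5195 -0.2436  0.1054] x [-0.988  0.153 -0.001] z [ 0.001 -0.002 -1.   ] F [ 0.2 -0.4  2.8] g 0.132 44.8
[ 1.09  0.36 -0.82  1.76  0.29  1.15  1.59] [ 0.04 -0.24 -0.12]
dp [0.0009 0.0008 0.0024] twist [-0.002  0.    -0.827]
```

Emit:
apply_moves(dp=[[0,0,0],[0,0,0],[0,0,0],[0,0,0],[0,0,0],[0,0,0],[0,0,0],[0,0,0],[0,0,0],[0,0,0]], twist=[[0,0,-0.1],[0,0,-0.1],[0,0,-0.1],[0,0,-0.1],[0,0,-0.1],[0,0,-0.1],[0,0,-0.1],[0,0,-0.08],[0,0,0],[0,0,0]], fingers=[1,1,1,1,1,1,1,1,1,1])

```text
time: 47.1
position: [0.5197, -0.2442, 0.1054]
tool_rot: [-0.959, 2.991, -0.004]
ft_force: [0.1, -2.6, 4.9]
grip_width: 0.135
grip_force: 44.9
```

Run:
```python
from h import *
st=s(); print(st["joint_positions"].round(2),st["torque"].round(2)); go(.5187,-.2427,.103,218.6)
```

```text
t 47.1 p [ 0.5197 -0.2442  0.1054] x [-0.814 -0.581  0.001] z [ 0.001 -0.003 -1.   ] F [ 0.1 -2.6  4.9] g 0.135 44.9
[ 1.19  0.4  -0.97  1.76  0.36  1.16  2.31] [-0.25 -0.21 -0.18]
dp [-0.0001  0.0018  0.0024] twist [-0.003 -0.001 -0.053]
```

Emit:
apply_moves(dp=[[0,0,0],[0,0,0],[0,0,0],[0,0,-0.02],[0,0,-0.04],[0,0,-0.04],[0,0,-0.04],[0,0,0],[0,0,0]], twist=[[0,0,0],[0,0,0],[0,0,0],[0,0,0],[0,0,0],[0,0,0],[0,0,0],[0,0,0],[0,0,0]], fingers=[0.6,0.6,0.6,0.6,0.6,0.6,0.6,0.6,0.6])

```text
time: 48.0
position: [0.5195, -0.2426, 0.2452]
tool_rot: [-0.963, 2.99, -0.003]
ft_force: [0.2, -0.4, -0.1]
grip_width: 0.397
grip_force: 0.0
```

Run:
```python
from h import *
st=s(); go(.4525,-.1576,.25,92.6)
```

```text
t 48.0 p [ 0.5195 -0.2426  0.2452] x [-0.812 -0.584  0.   ] z [ 0.001 -0.002 -1.   ] F [ 0.2 -0.4 -0.1] g 0.397 0.0
dp [ 0.0048  0.1081 -0.005 ] twist [-2.000e-03  2.000e-03  2.149e+00]
```

Emit:
apply_moves(dp=[[0.029,0.01,0],[0.029,0.01,0],[0,0,0],[0,0,0],[0,0,0],[0,0,0],[0,0,0],[0,0,0],[0,0,0],[0,0,0]], twist=[[0,0,0],[0,0,0],[0,0,0.143],[0,0,0.143],[0,0,0.143],[0,0,0.143],[0,0,0.143],[0,0,0.143],[0,0,0.143],[0,0,0.143]], fingers=[0.6,0.6,0.6,0.6,0.6,0.6,0.6,0.6,0.6,0.6])

```text
time: 49.0
position: [0.4593, -0.2599, 0.2427]
tool_rot: [-0.817, -3.03, -0.001]
ft_force: [0.1, -0.4, -0.5]
grip_width: 0.396
grip_force: 0.0
```

Emit:
apply_moves(dp=[[0,0,0],[0,0,0],[0,0,0],[0,0,0],[0,0,0],[0,0,0],[0,0,0],[0,0,0],[0,0,0]], twist=[[0,0,0.143],[0,0,0.143],[0,0,0.143],[0,0,0.143],[0,0,0.143],[0,0,0.143],[0,0,0.143],[0,0,0],[0,0,0]], fingers=[0.6,0.6,0.6,0.6,0.6,0.6,0.6,0.6,0.6])

```text
time: 49.9
position: [0.4598, -0.2601, 0.2435]
tool_rot: [-2.161, -2.278, 0.001]
ft_force: [-0.2, -0.0, -0.1]
grip_width: 0.4
grip_force: 0.0
```

Run:
```python
from h import *
import pickle
st=s(); pickle.dump(st,open("st9.pkl","wb")); print(shot("wrist","w9",(240,0,560,240))); go(.4215,-.1588,.2,92.6)
```

```text
t 49.9 p [ 0.4598 -0.2601  0.2435] x [-0.053  0.999  0.001] z [-0.002  0.    -1.   ] F [-0.2 -0.  -0.1] g 0.4 0.0
2.5
dp [ 0.1032 -0.0331  0.0438] twist [-0.001 -0.     0.007]
```

View pics/w9.png

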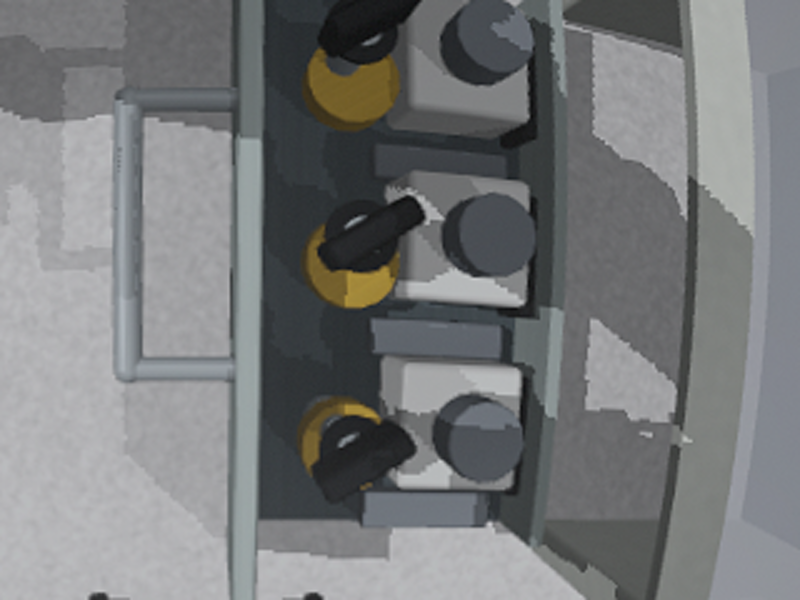

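The view shows all three bottles pressed against their pads, with the lobes on their front faces and the knobs turned about 120°. The handle bar is at x≈127, rows 92–375. Next I'll grip the handle.

Emit:
apply_moves(dp=[[0.034,-0.011,0],[0.034,-0.011,0],[0.035,-0.011,0],[0,0,0],[0,0,0]], twist=[[0,0,0.007],[0,0,0],[0,0,0],[0,0,0],[0,0,0]], fingers=[0.6,0.6,0.6,0.6,0.6])

```text
time: 50.45
position: [0.4228, -0.159, 0.2447]
tool_rot: [2.17, 2.268, -0.004]
ft_force: [-0.3, -0.0, -0.4]
grip_width: 0.401
grip_force: 0.0
```

Run:
```python
from h import *
import pickle
st=pickle.load(open("st9.pkl","rb"))
print(at("wrist",240+127/2.5,92/2.5,.098,st),at("wrist",240+127/2.5,375/2.5,.098,st))
st=s(); print(st["joint_positions"].round(2)); go(.4218,-.159,.081,92.6)
```

```text
[ 0.42092432 -0.10302186  0.098     ] [ 0.42631801 -0.21755511  0.098     ]
t 50.45 p [ 0.4228 -0.159   0.2447] x [-0.044  0.999 -0.003] z [-0.    -0.003 -1.   ] F [-0.3 -0.  -0.4] g 0.401 0.0
[ 1.26 -0.13 -0.88  1.86 -0.1   1.37  0.46]
dp [ 0.0006 -0.001   0.1637] twist [-0.     0.003 -0.001]
```

Emit:
apply_moves(dp=[[0,0,0.03],[0,0,0.03],[0,0,0.03],[0,0,0.03],[0,0,0.02],[0,0,0.015],[0,0,0.009],[0,0,0],[0,0,0]], twist=[[0,0,0],[0,0,0],[0,0,0],[0,0,0],[0,0,0],[0,0,0],[0,0,0],[0,0,0],[0,0,0]], fingers=[0.6,0.6,0.6,0.6,0.6,0.6,0.6,0.6,0.6])

```text
time: 51.35
position: [0.4235, -0.1596, 0.081]
tool_rot: [2.174, 2.267, 0.0]
ft_force: [0.1, -0.6, 0.2]
grip_width: 0.403
grip_force: 0.0
```

Emit:
apply_moves(dp=[[0,0,0],[0,0,0],[0,0,0],[0,0,0],[0,0,0],[0,0,0]], twist=[[0,0,0],[0,0,0],[0,0,0],[0,0,0],[0,0,0],[0,0,0]], fingers=[1,1,1,1,1,1], newtons=20)

```text
time: 51.95
position: [0.4233, -0.1593, 0.081]
tool_rot: [2.173, 2.267, -0.001]
ft_force: [-0.7, 0.0, 2.8]
grip_width: 0.13
grip_force: 20.0
```

Emit:
apply_moves(dp=[[0,0.01,0],[0,0.016,0],[0,0.016,0],[0,0.016,0],[0,0.016,0],[0,0.016,0],[0,0.016,0],[0,0.016,0],[0,0.016,0],[0,0.012,0]], twist=[[0,0,0],[0,0,0],[0,0,0],[0,0,0],[0,0,0],[0,0,0],[0,0,0],[0,0,0],[0,0,0],[0,0,0]], fingers=[1,1,1,1,1,1,1,1,1,1])

```text
time: 52.95
position: [0.5735, -0.1524, 0.081]
tool_rot: [-2.174, -2.268, 0.001]
ft_force: [-3.6, 1.6, 7.2]
grip_width: 0.131
grip_force: 20.0
```

Emit:
apply_moves(dp=[[0,0.01,0],[0,0.006,0],[0,0.003,0],[0,0,0],[0,0,0]], twist=[[0,0,0],[0,0,0],[0,0,0],[0,0,0],[0,0,0]], fingers=[1,1,1,1,1])

```text
time: 53.45
position: [0.5917, -0.1516, 0.081]
tool_rot: [2.174, 2.268, -0.001]
ft_force: [-2.0, 0.9, 5.2]
grip_width: 0.131
grip_force: 20.0
```

Emit:
apply_moves(dp=[[0,0.002,0],[0,0.002,0],[0,0,0],[0,0,0]], twist=[[0,0,0],[0,0,0],[0,0,0],[0,0,0]], fingers=[1,1,1,1])

```text
time: 53.85
position: [0.5917, -0.1516, 0.0809]
tool_rot: [-2.17, -2.263, 0.012]
ft_force: [-13.4, 2.6, 13.8]
grip_width: 0.129
grip_force: 20.0
```

Emit:
apply_moves(dp=[[0,-0.002,0],[0,-0.001,0],[0,0,0],[0,0,0],[0,0,0],[0,0,-0.03],[0,0,-0.04],[0,0,-0.04],[0,0,-0.04],[0,0,-0.04]], twist=[[0,0,0],[0,0,0],[0,0,0],[0,0,0],[0,0,0],[0,0,0],[0,0,0],[0,0,0],[0,0,0],[0,0,0]], fingers=[1,1,0.6,0.6,0.6,0.6,0.6,0.6,0.6,0.6])

```text
time: 54.85
position: [0.5927, -0.152, 0.2721]
tool_rot: [2.174, 2.267, -0.001]
ft_force: [1.2, 0.3, 0.1]
grip_width: 0.404
grip_force: 0.0
```

Run:
```python
from h import *
import pickle
st=pickle.load(open("st4.pkl","rb")); print("w4",at("wrist",278/1.25,104/1.25,.177,st))
print("t2",at("top",180+478/2.667,60+231/2.667,.177))
st=s(); 
for n,p in dict(fin=(.656,-.004,.179)).items(): print(proj("wrist",p),proj("top",p))
def blob(im,u,v,w):
    u0,v0=int(u)-w,int(v)-w; g=cv2.cvtColor(im,cv2.COLOR_RGB2GRAY)[v0:v0+2*w,u0:u0+2*w]
    m=(g<45).astype(np.uint8); n,l,s_,c=cv2.connectedComponentsWithStats(m)
    for i in range(1,n):
        if s_[i,4]>25:
            ys,xs=np.nonzero(l==i); r=cv2.minAreaRect(np.c_[xs,ys].astype(np.float32)); print(c[i]+[u0,v0],s_[i,4],np.round(r[0],1)+[u0,v0],np.round(r[1],1),round(r[2],1))
w=get_image("wrist"); cv2.imwrite("pics/w10.png",w[:,:,::-1]); 
blob(w,*proj("wrist",(.656,-.004,.179)),40)
t=get_image("top"); cv2.imwrite("pics/t10.png",t[:,:,::-1]); blob(t,*proj("top",(.656,-.004,.179)),16)
```

```text
w4 [ 0.6567086 -0.0082518  0.177    ]
t2 [ 0.65454592 -0.00444486  0.177     ]
t 54.85 p [ 0.5927 -0.152   0.2721] x [-0.042  0.999 -0.001] z [ 0.    -0.001 -1.   ] F [1.2 0.3 0.1] g 0.404 0.0
(np.float64(405.6430013066649), np.float64(39.743866458295855)) (np.float64(359.10806777955065), np.float64(145.90191209272257))
[400.13793103  51.62561576] 203 [398.6  46.2] [46. 16.] 67.9
[358.87341772 146.62025316] 79 [359.  146.5] [ 5.5 14.6] 81.9
[367.06896552 157.62068966] 29 [366.5 157.6] [ 1.7 15.1] 86.2
```

The tray is home, since the bar stopped at x=.5917 under 13 N. The catch fin lies at about (.656,-.0055), consistent between the top and wrist views.

Emit:
apply_moves(dp=[[0.036,0.0173,0],[0.036,0.0173,0],[0.036,0.0173,0],[0.036,0.0173,0],[0,0,0.02],[0,0,0.02],[0,0,0],[0,0,0]], twist=[[0,0,0],[0,0,0],[0,0,0],[0,0,0],[0,0,-0.07],[0,0,0],[0,0,0],[0,0,0]], fingers=[0.6,0.6,0.6,0.6,0.6,0.6,0.6,0.6])

```text
time: 55.75
position: [0.6557, -0.0056, 0.23]
tool_rot: [-2.094, -2.341, 0.002]
ft_force: [0.3, 0.0, 1.5]
grip_width: 0.4
grip_force: 0.0
```

Run:
```python
from h import *
st=s(); print(st["joint_positions"].round(2)); go(.656,-.0055,.155,96.6)
```

```text
t 55.75 p [ 0.6557 -0.0056  0.23  ] x [-0.111  0.994 -0.001] z [-0.001 -0.001 -1.   ] F [0.3 0.  1.5] g 0.4 0.0
[ 0.64  0.48 -0.94  1.4   0.39  1.45 -0.18]
dp [0.0001 0.0004 0.075 ] twist [-0.001  0.001 -0.004]
```

Emit:
apply_moves(dp=[[0,0,0.02],[0,0,0.02],[0,0,0.02],[0,0,0.01],[0,0,0.005],[0,0,0],[0,0,0]], twist=[[0,0,0],[0,0,0],[0,0,0],[0,0,0],[0,0,0],[0,0,0],[0,0,0]], fingers=[0.6,0.6,0.6,0.6,0.6,0.6,0.6])

```text
time: 56.45
position: [0.6566, -0.0051, 0.1567]
tool_rot: [2.093, 2.341, 0.001]
ft_force: [0.4, -0.1, -0.2]
grip_width: 0.402
grip_force: 0.0
```

Emit:
apply_moves(dp=[[0,0,0],[0,0,0],[0,0,0],[0,0,0],[0,0,0],[0,0,0]], twist=[[0,0,0],[0,0,0],[0,0,0],[0,0,0],[0,0,0],[0,0,0]], fingers=[1,1,1,1,1,1], newtons=30)

```text
time: 57.05
position: [0.658, -0.0049, 0.156]
tool_rot: [2.091, 2.34, 0.005]
ft_force: [5.7, 0.6, -2.1]
grip_width: 0.138
grip_force: 30.0
```

Emit:
apply_moves(dp=[[0,0.001,0],[0,0,0],[0,0,0],[0,0,0],[0,0,0],[0,0,0],[0,0,0],[0,0,0],[0,0,0],[0,0,0]], twist=[[0,0,0],[0,0,-0.12],[0,0,-0.12],[0,0,-0.12],[0,0,-0.12],[0,0,-0.12],[0,0,-0.12],[0,0,-0.12],[0,0,-0.12],[0,0,-0.12]], fingers=[1,1,1,1,1,1,1,1,1,1])

```text
time: 58.05
position: [0.6586, -0.0044, 0.156]
tool_rot: [0.583, 3.083, 0.002]
ft_force: [6.2, 2.2, -2.4]
grip_width: 0.134
grip_force: 30.0
```

Emit:
apply_moves(dp=[[0,0,0],[0,0,0],[0,0,0],[0,0,0],[0,0,0],[0,0,0]], twist=[[0,0,-0.1],[0,0,-0.1],[0,0,-0.1],[0,0,-0.08],[0,0,0],[0,0,0]], fingers=[1,1,1,1,1,1])

```text
time: 58.65
position: [0.6587, -0.0041, 0.156]
tool_rot: [-0.003, 3.137, 0.002]
ft_force: [5.9, 1.7, -1.3]
grip_width: 0.136
grip_force: 29.9
```

Run:
```python
from h import *
st=s(); print(st["joint_positions"].round(2),st["torque"].round(2)); go(.657,-.0055,.155,182.6)
```

```text
t 58.65 p [ 0.6587 -0.0041  0.156 ] x [-1.    -0.002 -0.004] z [ 0.004  0.001 -1.   ] F [ 5.9  1.7 -1.3] g 0.136 29.9
[ 0.77  0.67 -1.19  1.49  0.63  1.4   1.12] [ 0.53 -1.3   0.05]
dp [ 0.0017 -0.0014  0.001 ] twist [ 0.001  0.004 -0.044]
```

Emit:
apply_moves(dp=[[0,0,0],[0,0,0],[0,0,0],[0,0,0],[0,0,-0.02],[0,0,-0.04],[0,0,-0.04],[0,0,-0.04],[0,-0.03,0],[0,-0.03,0]], twist=[[0,0,-0.03],[0,0,0],[0,0,0],[0,0,0],[0,0,0],[0,0,0],[0,0,0],[0,0,0],[0,0,0],[0,0,0]], fingers=[1,1,0.6,0.6,0.6,0.6,0.6,0.6,0.6,0.6])

```text
time: 59.65
position: [0.6589, -0.0639, 0.2977]
tool_rot: [-0.054, 3.139, -0.003]
ft_force: [0.6, -0.9, -0.4]
grip_width: 0.405
grip_force: 0.0
```

Emit:
apply_moves(dp=[[0,-0.04,0],[0,-0.04,0],[0,-0.04,0],[0.03,-0.03,0],[0.03,-0.03,0],[0,0,0],[0,0,0],[0,0,0]], twist=[[0,0,0],[0,0,0],[0,0,0],[0,0,0],[0,0,0],[0,0,0],[0,0,0],[0,0,0]], fingers=[0.6,0.6,0.6,0.6,0.6,0.6,0.6,0.6])

```text
time: 60.45
position: [0.6047, -0.2454, 0.2959]
tool_rot: [-0.052, 3.141, -0.001]
ft_force: [0.5, 0.8, -0.3]
grip_width: 0.401
grip_force: 0.0
```

Run:
```python
from h import *
s(); t=get_image("top")[:,:,::-1]; d=get_image("side")[:,:,::-1]
im=np.zeros((600,800,3),np.uint8)
im[:,:400]=cv2.resize(t[65:215,340:440],(400,600),interpolation=2); im[:400,400:]=cv2.resize(d[220:400,150:330],(400,400),interpolation=2); im[400:,400:700]=cv2.resize(t[110:260,185:410],(300,200)); cv2.imwrite("pics/f.png",im)
```

```text
t 60.45 p [ 0.6047 -0.2454  0.2959] x [-0.999 -0.033 -0.   ] z [ 0. -0. -1.] F [ 0.5  0.8 -0.3] g 0.401 0.0
```

View pics/f.png

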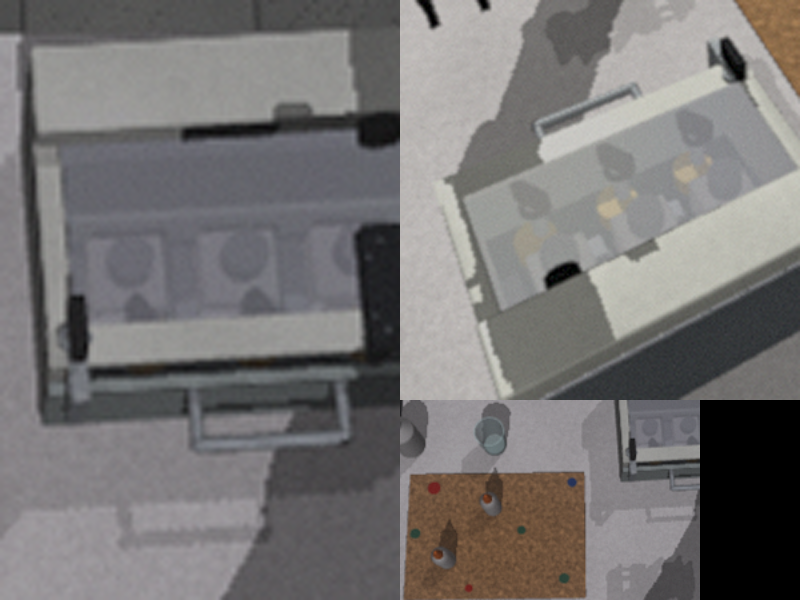

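The view shows the catch turned across, with its hook hanging in front of the panel. The three bottles stand upright inside the closed tray, and the droppers and beaker are untouched. I'll check the handle position numerically before handing in.

Run:
```python
from h import *
a,b=[at("top",340+u/4,65+v/4,.098) for u,v in((197,446),(347,436))]; print(((a+b)/2).round(4),"expect ~(.5916,-.1513)")
t10=cv2.imread("pics/t10.png").astype(int)[160:185,380:430]; t=get_image("top")[:,:,::-1].astype(int)[160:185,380:430]; print(abs(t10-t).mean())
a=cv2.matchTemplate(t.astype(np.uint8),t10[4:-4,4:-4].astype(np.uint8),cv2.TM_CCOEFF_NORMED); print(cv2.minMaxLoc(a))
```

```text
[ 0.5897 -0.1536  0.098 ] expect ~(.5916,-.1513)
39.74613333333333
(0.2563425302505493, 0.6607081294059753, (6, 0), (0, 4))
```

```bash
python3 -c "
from bench import ctrl
print(ctrl.close_job())"
```

```text
the job is handed in; nothing more can be done
None
```

The job is handed in, though no verdict came back: all three square bottles are clamped in their bays, the tray is fully home with the catch turned across it, and the droppers and beaker were left untouched.

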